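Stack a bearing end pack in the indexing nest and index it to the clamp

ROBOT

A 6-joint arm with a two-finger parallel gripper is mounted at the origin on the work surface. World frame = base frame: x ahead of the robot, y to its left, z up, the work surface at z = 0. Lengths are in m, angles in rad, forces in N, time in s.
With the tool pointing down it reaches from about 0.35 to 0.775 m from the base axis. Payload 7.3 kg.
Tool frame: the origin (TCP) lies between the finger pads; the fingertips stand 19 mm ahead of it and the grasp point (between the pads) is the TCP; z points along the fingers, x is the direction in which the jaws open and shut, and the axes are right-handed (so a half turn about z gives the same grasp; the last joint's range is limited). The gripper opens to 92 mm and grips with 3 to 60 N. Pads are 19 mm wide; open, the fingers measure 130 mm over their backs; the gripper's body (75 mm by 190 mm) begins 47 mm behind the grasp point.
Start: joints at [-1.358, 0.342, 1.524, -0, 1.275, -0.146], TCP at [0.184, -0.492, 0.246] pointing down, gripper open.
Joint ranges: [-2.53, 2.53], [-0.77, 2.02], [0.04, 2.7], [-1, 4.14], [0.28, 2.66], [-3.11, 3.11]. Speed limits (rad/s): [2.57, 2.57, 3.14, 3.14, 3.14, 3.14].

INTERFACE

Orientations are given as [roll, pitch, yaw] about the fixed x, y, z axes, in that order (R = Rz(yaw) Ry(pitch) Rx(roll)).
In Python, from workcell import state, vision, order gives the robot as it stands.
- The arm moves only by the tool carry_out, never from a script. Its argument "commands" is a list that holds one entry, the list of rows, each a list of 5 numbers: the shift along the tool's x, y, z in m, then the turn about the tool's z in degrees, then the finger opening in m, from 0 to 0.0918. In form: [[[dx, dy, dz, roll, grip], ...]]. A call has 1 to 8 rows; each row is the pose to reach, as a shift and turn from the pose commanded when the call began, along the tool's axes at that moment; what a row does not reach only later rows make up. A row lasts 1/12 s, in which the tool goes at most 41.7 mm and 7.16 degrees, less where a joint would pass 70% of its speed; a pose out of reach is approached as far as the arm can. A call with a gripper value outside its range is refused whole. The fingers move at their own pace and stop on an object; the grip force is fixed at half the most. Time passes only in rows, so rows that repeat a pose let the fingers close. It gives the time, the measured TCP pose, the force and the opening at its end, in the units of the state.
- state(): the state, without advancing time (a new reading comes with each control period).
- vision.read_camera(name): name is "scene" or "top"; returns (picture, depth): 480x640x3 uint8, red, green, blue; 480x640 float32, m along the optical axis (not along the pixel's ray), 0 where there is no reading.
- vision.calibration(name): a dict with "fx", "fy", "cx", "cy" (pixels), "dist" ([k1, k2, p1, p2, k3] as OpenCV has them; the pictures are not rectified), "world_to_cam" (4x4, takes a point from world to camera coordinates). Camera axes: x right, y up, looking along -z (the intrinsics and any distortion apply to the point x, -y, -z); pixel columns grow to the right and rows downward; lengths in m; the calibration is good to about 2 mm. A picture is of the moment at which its call begins. calibration takes no time and is no camera call.
- order.finish_job(): hands the job in, once; it reports no verdict.
The state is a dict: "t": time; "qpos": joint angles; "dq": joint speeds; "effort": joint torques, N m; "ee_pos": TCP position; "ee_rot": TCP orientation; "force": force on the tool from outside, world axes, zero at the start; "torque": the same for the moment, N m; "finger_gap": finger opening in m.
Only numpy, scipy, OpenCV 4.12 (cv2) and the standard library are available. Lean on these libraries where they do the work, as an engineer would, in place of code of your own. Each camera call takes 0.05 s, during which the arm holds its last target.

TASK

Swing the indexing table by its orange post to the load detent (white pointer at the green mark) and leave it there while you build the bearing end pack in its blue nest: first the aluminium housing, then every brass shim pack on the plate (two to four of them), then the red gland cover on top, each lying flat and square in the nest. Then swing the table a quarter turn clockwise, seen from above, so that it rests in the clamp detent (pointer at the red mark) with the pack still in order, let go, and leave the other things on the surface plate where they are.

Things in the scene. Friction and masses are not known exactly. Their poses are not given: they have to be found in the camera images.
- indexer (a joint): indexing table: steel disc, radius 125 mm, top 55 mm above the surface plate, turning about point axis; 0 = load detent, pi/2 = clamp detent, grows clockwise seen from above, range -0.3 to 1.87 rad. A spring plunger clicks in at each detent (about 8 N at the post passes the bumps 0.07 rad to either side); elsewhere light friction holds it
- axis (a point): centre of the disc's top face, on the turning axis, 55 mm above the surface plate; x and y axes are those of the fixed base, with the green mark on its -x side, the red mark on its +y side. The base is 270 mm square, 30 mm high; a clamp block 90 mm high stands 155 to 235 mm from the axis on the +y side
- post_top (a point): top centre of the orange upright round post fixed on the disc, diameter 16 mm, standing 75 mm above the disc (top 130 mm above the surface plate), 85 mm from the axis; it turns with the table
- nest (a point): centre of the nest's floor, 60 mm above the surface plate, 40 mm from the axis, across from the post; turns with the table; z up, x points to the post. Pocket 65 (x) by 49 mm (y); blue walls 8 mm thick, 56 mm high plus an 8 mm flared lead-in. The +y and -y walls are open over the middle 41 mm down to the floor for gripper fingers; parts go in with their 60 mm along x
- housing: aluminium bearing housing, block 60 x 44 x 22 mm (own x, y, z) with a dark round bore face on top; origin at the centre of its underside, z up
- shim1: brass shim pack, flat plate 60 x 44 x 7 mm (own x, y, z) with a dark round disc printed on its top; origin at the centre of its underside, z up. Two to four of the shim packs shim1 to shim4 are present in a run
- shim2: brass shim pack, flat plate 60 x 44 x 7 mm (own x, y, z) with a dark round disc printed on its top; origin at the centre of its underside, z up. Two to four of the shim packs shim1 to shim4 are present in a run
- shim3: brass shim pack, flat plate 60 x 44 x 7 mm (own x, y, z) with a dark round disc printed on its top; origin at the centre of its underside, z up. Two to four of the shim packs shim1 to shim4 are present in a run
- shim4: brass shim pack, flat plate 60 x 44 x 7 mm (own x, y, z) with a dark round disc printed on its top; origin at the centre of its underside, z up. Two to four of the shim packs shim1 to shim4 are present in a run
- cover: red gland cover, plate 60 x 44 x 12 mm (own x, y, z) with a black and steel round disc 2 mm proud on top; origin at the centre of its underside, z up
- gauge: yellow plastic gauge block 50 x 30 x 20 mm, to be left alone; origin at the centre of its underside
- oring: black rubber O-ring gland, ring 54 mm across and 10 mm high, to be left alone; origin at the centre of its underside
- roller: short grooved steel roller standing on end, 50 mm across and 60 mm high, to be left alone; origin at the centre of its underside
- wrench: steel wrench 170 mm long lying flat, to be left alone; origin at its middle
- oil: grey plastic oil bottle with a red cap, 60 mm across and 150 mm high, to be left alone; origin at the centre of its underside
- bearing: steel bearing ring 62 mm across and 18 mm high, to be left alone; origin at the centre of its underside

How it is judged:
By the outcome, as a careful person would: the job done as asked, in the order asked, and still so for the second after the job is handed in, with the robot touching nothing.
Of shim1, shim2, shim3, shim4 only 2 to 4 are there at a start; the rules pass over those that are not, and their reading is None.
At some moment in a run one of shim1, shim2, shim3, shim4, cover may be knocked a few centimetres aside while the robot is not near it.
Once in a run the grip may slacken for a moment while it holds something.
It also fails if it takes over 210 s, if anything falls off the work surface, if the arm or the gripper's body presses on something with over 40 N, if the wrist force passes 120 N, or if a joint passes its speed limit or range.

## Working session

There is one attempt and no reset: what is moved stays moved. The work goes in short steps, Python scripts to look and compute and a tool call to move; the robot and the scene stay as the last step left them, time stands still between calls to the robot, and variables do not carry over. Pictures are saved under pics/ and viewed, and the job is handed in when it is done.

Besides the shell and the picture viewer there is one more tool, called after "Request:" as name([rows], argument=value, ...), one row to a line, values as JSON. carry_out: Moves the arm, as the interface text tells. Its arguments: {"type":"object","properties":{"commands":{"type":"array"}},"required":["commands"]}

```bash
ls; mkdir -p pics; cat > h.py <<'E'
import numpy as np, cv2
from workcell import state, vision, order
def cal(n):
    c=vision.calibration(n); K=np.array([[c['fx'],0,c['cx']],[0,c['fy'],c['cy']],[0,0,1]]); return K,np.array(c['dist'],float),np.array(c['world_to_cam'])
def toplane(n,px,z):
    K,d,T=cal(n); px=np.array(px,float).reshape(-1,1,2)
    u=cv2.undistortPoints(px,K,d).reshape(-1,2)
    r=np.c_[u[:,0],-u[:,1],-np.ones(len(u))]
    R=T[:3,:3]; c=-R.T@T[:3,3]; w=r@R
    s=(z-c[2])/w[:,2]
    return c+s[:,None]*w
def topix(n,P):
    K,d,T=cal(n); P=np.array(P,float).reshape(-1,3); q=P@T[:3,:3].T+T[:3,3]
    q=q*np.array([1,-1,-1]); return cv2.projectPoints(q,np.zeros(3),np.zeros(3),K,d)[0].reshape(-1,2)
def cloud(n,dep):
    K,d,T=cal(n); h,w=dep.shape
    uu,vv=np.meshgrid(np.arange(w),np.arange(h)); 
    u=cv2.undistortPoints(np.stack([uu,vv],-1).reshape(-1,1,2).astype(float),K,d).reshape(h,w,2)
    p=np.stack([u[...,0]*dep,-u[...,1]*dep,-dep],-1)
    return (p-T[:3,3])@T[:3,:3]
def save(n,img): cv2.imwrite('pics/'+n+'.png',cv2.cvtColor(img,cv2.COLOR_RGB2BGR))
def look(tag):
    o={}
    for n in('scene','top'):
        im,de=vision.read_camera(n); save(tag+'_'+n,im); np.savez('last_'+n,im=im,de=de); o[n]=(im,de)
    return o
E
python3 - <<'E'
from h import *
print(state())
look('a')
for n in('scene','top'):
    K,d,T=cal(n); print(n,K[0,0],-T[:3,:3].T@T[:3,3],d)
E
```

```text
pics
{'t': 0.0, 'qpos': array([-1.35798358e+00,  3.42705413e-01,  1.52502097e+00, -1.93535368e-05,
        1.27538203e+00, -1.46008881e-01]), 'dq': array([ 1.26337041e-04, -1.18189488e-04, -2.18859701e-04,  5.10855367e-04,
       -2.69651449e-04,  9.25145576e-05]), 'effort': array([ 1.06195031e-05, -4.31236482e+01, -2.44225019e+01,  7.16396095e-02,
        5.57000900e-02, -1.38256519e-04]), 'ee_pos': array([ 0.1842957 , -0.49118719,  0.24505254]), 'ee_rot': array([-3.14139043e+00,  1.50231943e-03, -1.21196890e+00]), 'force': array([1.46718572, 0.33240882, 1.11249954]), 'torque': array([-0.01912599,  0.03490499, -0.03170847]), 'finger_gap': 0.09154273097624724}
scene 458.3945875905412 [1.22745317 0.07204294 0.97917694] [0.01543925 0.         0.         0.         0.        ]
top 481.46733850891394 [ 0.35118543 -0.03934236  1.41025795] [-0.01151026  0.          0.          0.          0.        ]
```

View pics/a_scene.png

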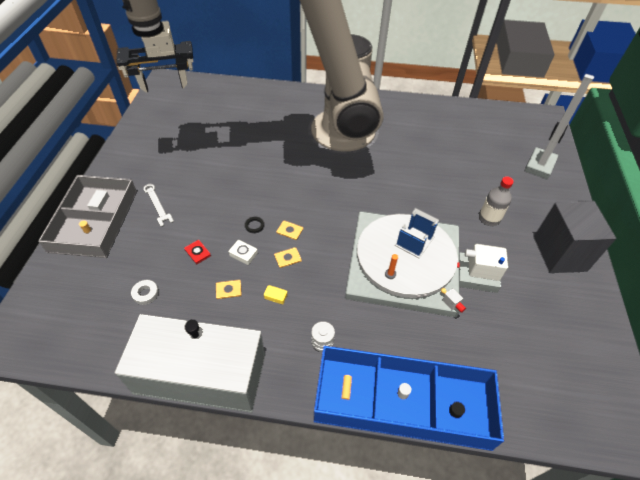

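View pics/a_top.png

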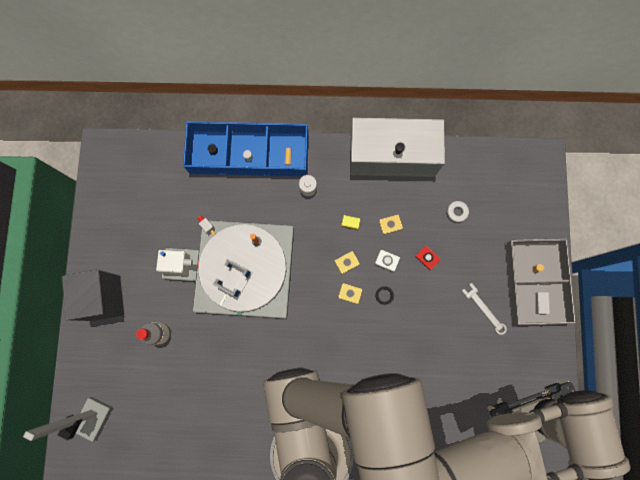

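```bash
python3 - <<'E'
from h import *
a=np.load('last_top.npz'); im=a['im']
save('a_topz',cv2.resize(im[210:325,150:310],None,fx=5,fy=5,interpolation=cv2.INTER_CUBIC)[:600,:800])
save('a_topp',cv2.resize(im[200:315,320:480],None,fx=5,fy=5,interpolation=cv2.INTER_CUBIC)[:600,:800])
b=np.load('last_scene.npz')['im']
save('a_scz',cv2.resize(b[195:320,340:520],None,fx=4,fy=4,interpolation=cv2.INTER_CUBIC))
P=cloud('top',a['de'])
for n,px in dict(s1=(391,218),s2=(340,266),s3=(344,297),h=(380,264),c=(421,258),disc=(270,280),tab=(330,330)).items(): print(n,P[px[1],px[0]])
E
```

```text
s1 [ 0.6803355  -0.21555697  0.0069395 ]
s2 [ 0.53159372 -0.06696212  0.01082656]
s3 [ 0.44152622 -0.08071618  0.00881524]
h [ 0.5389502  -0.18249857  0.02362949]
c [ 0.56204955 -0.30407755  0.00834504]
disc [0.48031244 0.13043617 0.05792646]
tab [ 0.34580226 -0.04263587  0.00229382]
```

View pics/a_topz.png

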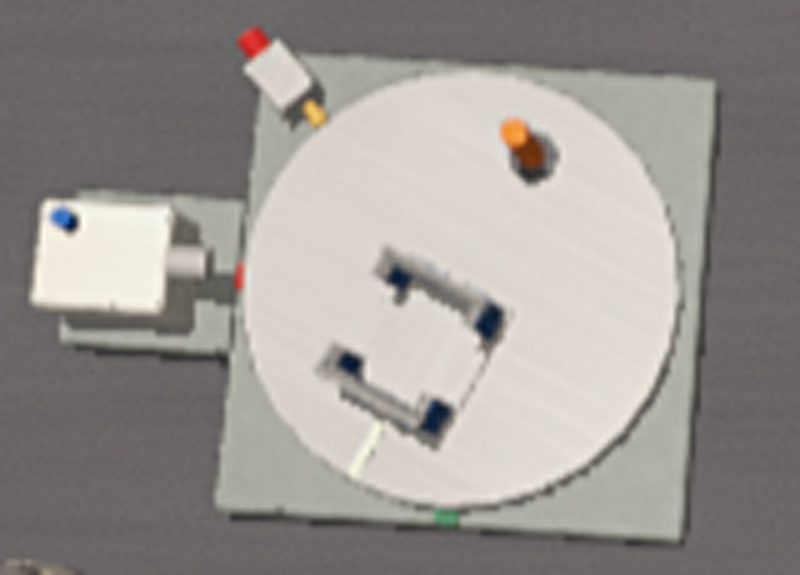

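View pics/a_topp.png

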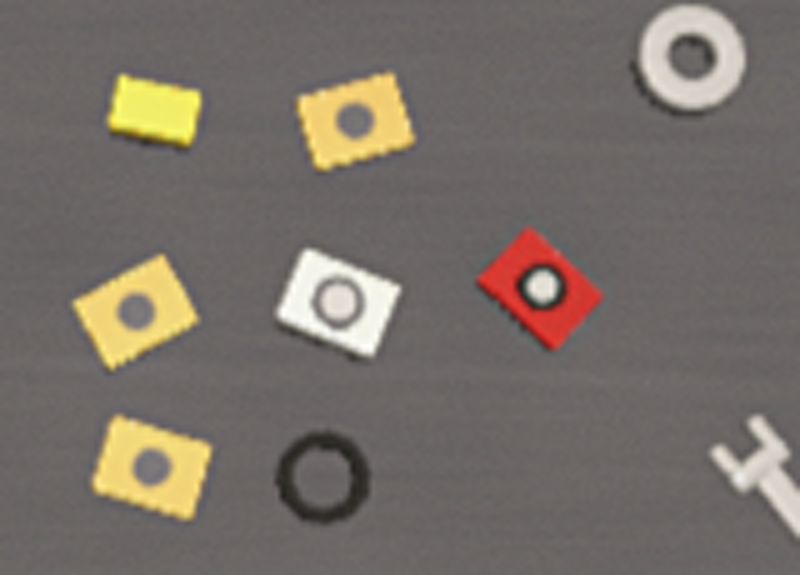

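View pics/a_scz.png

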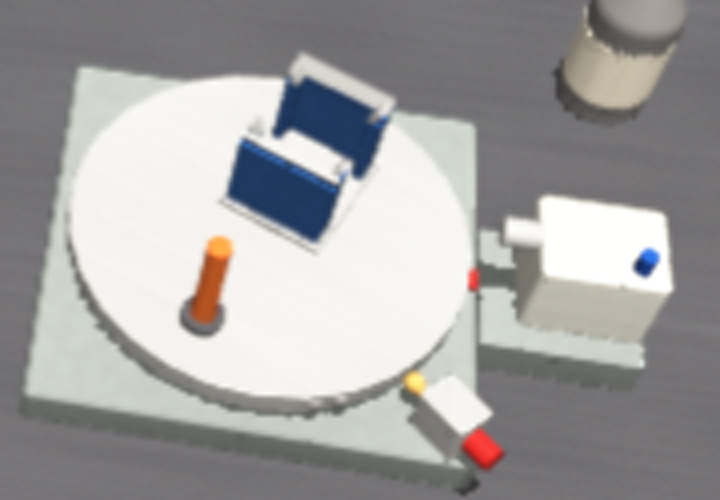

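```bash
cat > seg.py <<'E'
from h import *
def hsv(im): return cv2.cvtColor(im,cv2.COLOR_RGB2HSV)
def blobs(mask,amin,roi=None):
    m=mask.astype(np.uint8)
    if roi is not None:
        k=np.zeros_like(m); x0,y0,x1,y1=roi; k[y0:y1,x0:x1]=1; m=m*k
    cs,_=cv2.findContours(m,cv2.RETR_EXTERNAL,cv2.CHAIN_APPROX_NONE)
    return [c for c in cs if cv2.contourArea(c)>=amin]
def rectw(n,c,z):
    p=toplane(n,c.reshape(-1,2),z)[:,:2].astype(np.float32)*1000
    (x,y),(w,h),a=cv2.minAreaRect(p)
    if w<h: w,h,a=h,w,a+90
    a=(a+90)%180-90
    return round(x/1000,4),round(y/1000,4),round(w,1),round(h,1),round(a,1)
def parts(n,im,roi):
    H=hsv(im); h,s,v=[H[...,i].astype(int) for i in range(3)]
    out=[]
    for nm,m,z in (('brass',(h>14)&(h<26)&(s>80)&(v>120),.007),('red',((h<8)|(h>172))&(s>120)&(v>80),.012),('alu',(s<40)&(v>215),.022),('yellow',(h>=26)&(h<35)&(s>90),.02)):
        for c in blobs(m,40,roi): 
            if cv2.contourArea(c)<900: out.append((nm,)+rectw(n,c,z)+(cv2.boundingRect(c),))
    return out
ROI={'top':(320,195,470,320),'scene':(120,210,320,305)}
E
python3 - <<'E'
from seg import *
for n in('top','scene'):
    im=np.load(f'last_{n}.npz')['im']
    print(n)
    for p in parts(n,im,ROI[n]): print(p)
    H=hsv(im); h,s,v=[H[...,i].astype(int) for i in range(3)]
    roi={'top':(150,200,310,325),'scene':(340,195,520,320)}[n]
    for nm,m,z in (('green',(h>60)&(h<85)&(s>100),.03),('red',((h<6)|(h>174))&(s>130)&(v>100),.03),('orange',(h>6)&(h<16)&(s>150)&(v>120),.13),('blue',(h>105)&(h<125)&(s>120),.12)):
        for c in blobs(m,4,roi):
            print(nm,cv2.contourArea(c),cv2.boundingRect(c),toplane(n,c.reshape(-1,2).mean(0),z).round(4))
    for c in blobs((s<16)&(v>195),300,roi): 
        if cv2.contourArea(c)>3000:
            hull=cv2.convexHull(c); p=toplane(n,hull.reshape(-1,2),.055)[:,:2].astype(np.float32)*1000
            print('disc',cv2.minEnclosingCircle(p),cv2.fitEllipse(p))
E
```

```text
top
('brass', 0.4534, -0.0975, 62.2, 46.9, 74.3, (338, 283, 25, 21))
('brass', 0.5448, -0.0864, 62.2, 46.3, -61.8, (335, 251, 25, 23))
('brass', 0.6626, -0.2139, 62.7, 47.5, -73.4, (379, 214, 24, 20))
('red', 0.5646, -0.3227, 61.1, 46.7, 48.2, (416, 246, 24, 24))
('alu', 0.5521, -0.2037, 58.0, 42.3, 69.2, (376, 250, 23, 20))
('yellow', 0.664, -0.0941, 50.9, 30.8, 79.1, (342, 215, 18, 14))
red 15.5 (198, 216, 6, 5) [[0.6609 0.3485 0.03  ]]
orange 14.5 (251, 234, 5, 6) [[0.5896 0.1732 0.13  ]]
blue 7.5 (235, 291, 4, 5) [[0.4374 0.211  0.12  ]]
blue 6.0 (161, 252, 4, 4) [[0.5386 0.4197 0.12  ]]
scene
('brass', 0.661, -0.0962, 55.8, 41.8, 78.1, (263, 288, 25, 17))
('brass', 0.6635, -0.2136, 61.2, 49.7, -73.0, (216, 280, 26, 19))
('brass', 0.5463, -0.0864, 62.7, 50.4, -60.1, (274, 247, 28, 21))
('brass', 0.4552, -0.0979, 64.3, 50.9, 74.2, (276, 220, 28, 20))
('red', 0.5676, -0.322, 67.1, 45.8, 47.5, (184, 240, 27, 24))
('alu', 0.7072, -0.4102, 58.6, 57.1, -24.4, (131, 280, 26, 22))
('alu', 0.5525, -0.2035, 61.1, 43.7, 67.8, (229, 240, 28, 21))
('alu', 0.4715, -0.4464, 55.4, 35.4, 38.9, (157, 210, 16, 15))
('yellow', 0.6654, -0.0949, 49.8, 30.2, 78.0, (264, 286, 23, 15))
('yellow', 0.6706, -0.2105, 54.4, 41.2, -73.0, (217, 281, 23, 17))
('yellow', 0.5548, -0.085, 55.1, 40.4, -58.5, (276, 248, 24, 17))
('yellow', 0.4641, -0.0954, 54.1, 40.3, 74.1, (278, 222, 23, 16))
red 51.5 (456, 302, 10, 10) [[0.6424 0.3456 0.03  ]]
red 4.0 (457, 263, 3, 4) [[0.5201 0.3463 0.03  ]]
orange 69.0 (388, 256, 9, 20) [[0.6192 0.1704 0.13  ]]
blue 14.5 (499, 257, 6, 7) [[0.5598 0.4186 0.12  ]]
blue 316.5 (398, 230, 26, 25) [[0.5389 0.2106 0.12  ]]
blue 266.0 (409, 215, 27, 24) [[0.4829 0.2395 0.12  ]]
disc ((536.2423095703125, 209.54525756835938), 179.7908477783203) ((535.1576538085938, 203.9393768310547), (299.73504638671875, 401.9826965332031), 179.8882598876953)
```

```bash
python3 - <<'E'
from seg import *
im=np.load('last_top.npz')['im']; H=hsv(im)
for p in((270,280),(286,310),(205,225),(210,260),(239,313),(198,265),(223,300),(256,236)): print(p,H[p[1],p[0]])
h,s,v=[H[...,i].astype(int) for i in range(3)]
m=(v>180)&(s<25)
for c in blobs(m,1500,(150,200,310,325)):
    hull=cv2.convexHull(c); P=toplane('top',hull.reshape(-1,2),.055)[:,:2].astype(np.float32)*1000
    print('disc',len(P),cv2.minEnclosingCircle(P),cv2.fitEllipse(P))
# base square
m=(v>120)&(s<60)
for c in blobs(m,3000,(194,200,310,325)): print('base',rectw('top',c,.03))
for q in((239.4,313.4),(197.6,265)): print(toplane('top',q,.03))
for q in((221,302),(226,294)): print('ptr',toplane('top',q,.055))
E
```

```text
(270, 280) [ 18  15 223]
(286, 310) [ 30  15 150]
(205, 225) [ 17  17 216]
(210, 260) [ 18  15 217]
(239, 313) [ 70 100 150]
(198, 265) [  3 119 212]
(223, 300) [ 33  23 239]
(256, 236) [ 12  37 159]
disc 40 ((517.1281127929688, 215.06658935546875), 126.22264099121094) ((516.6847534179688, 213.93385314941406), (247.9333038330078, 249.2753143310547), 11.949262619018555)
base (0.5208, 0.2203, 282.8, 277.0, 87.8)
[[0.38504579 0.2169583  0.03      ]]
[[0.52072046 0.34644302 0.03      ]]
ptr [[0.41470418 0.26599648 0.055     ]]
ptr [[0.43755145 0.2532418  0.055     ]]
```

```bash
cat > go.py <<'E'
import sys; from h import *
# usage: go.py x y z yaw  -> tool-frame shift
def plan(x,y,z,yaw,verbose=True):
    s=state(); p=s['ee_pos']; r=s['ee_rot']; c=r[2]
    d=np.array([x,y,z])-p
    dx=d[0]*np.cos(c)+d[1]*np.sin(c); dy=d[0]*np.sin(c)-d[1]*np.cos(c)
    t=-((yaw-np.degrees(c)+180)%360-180)
    print('t %.2f pos %s yaw %.2f gap %.4f F %s | shift %.4f %.4f %.4f turn %.2f (or %.2f) rows %.1f'%(s['t'],p.round(4),np.degrees(c),s['finger_gap'],s['force'].round(1),dx,dy,-d[2],t,t-360*np.sign(t),max(np.linalg.norm(d)/.0417,abs(t)/7.16)))
if __name__=='__main__': plan(*map(float,sys.argv[1:5]))
E
python3 go.py 0.5905 0.1725 0.2 61
```

```text
t 0.10 pos [ 0.1843 -0.4912  0.2451] yaw -69.44 gap 0.0916 F [-0.1  0.1  0.6] | shift -0.4789 -0.6134 0.0451 turn -130.44 (or 229.56) rows 18.7
```

Request:
carry_out([
  [[-0.16, -0.205, 0, -45, 0.0918], [-0.16, -0.205, 0, -45, 0.0918], [-0.16, -0.205, 0, -45, 0.0918], [-0.16, -0.205, 0, -45, 0.0918], [-0.16, -0.205, 0, -45, 0.0918], [-0.16, -0.205, 0, -45, 0.0918], [-0.16, -0.205, 0, -45, 0.0918], [-0.16, -0.205, 0, -45, 0.0918]],
])

```text
t: 0.77
ee_pos: [0.3211, -0.2675, 0.2457]
ee_rot: [-3.141, 0.0, -0.421]
force: [-0.6, -0.7, 0.1]
finger_gap: 0.0922
```

```bash
python3 go.py 0.5905 0.1725 0.2 61
```

```text
t 0.77 pos [ 0.3211 -0.2675  0.2457] yaw -24.14 gap 0.0922 F [-0.6 -0.7  0.1] | shift 0.0659 -0.5117 0.0457 turn -85.14 (or 274.86) rows 12.4
```

Request:
carry_out([
  [[0.035, -0.27, 0, -45, 0.0918], [0.035, -0.27, 0, -45, 0.0918], [0.035, -0.27, 0, -45, 0.0918], [0.035, -0.27, 0, -45, 0.0918], [0.035, -0.27, 0, -45, 0.0918], [0.035, -0.27, 0, -45, 0.0918], [0.035, -0.27, 0, -45, 0.0918], [0.035, -0.27, 0, -45, 0.0918]],
])

```text
t: 1.43
ee_pos: [0.4657, -0.0366, 0.2453]
ee_rot: [-3.141, -0.001, 0.362]
force: [-1.5, -0.4, 0.3]
finger_gap: 0.0923
```

```bash
python3 go.py 0.5905 0.1725 0.2 61
```

```text
t 1.43 pos [ 0.4657 -0.0366  0.2453] yaw 20.74 gap 0.0923 F [-1.5 -0.4  0.3] | shift 0.1908 -0.1514 0.0453 turn -40.26 (or 319.74) rows 5.9
```

Request:
carry_out([
  [[0.191, -0.151, 0.045, -40, 0.0918], [0.191, -0.151, 0.045, -40, 0.0918], [0.191, -0.151, 0.045, -40, 0.0918], [0.191, -0.151, 0.045, -40, 0.0918], [0.191, -0.151, 0.045, -40, 0.0918], [0.191, -0.151, 0.045, -40, 0.0918], [0.191, -0.151, 0.045, -40, 0.0918], [0.191, -0.151, 0.045, -40, 0.0918]],
])

```text
t: 2.1
ee_pos: [0.5902, 0.1693, 0.1987]
ee_rot: [-3.14, 0.002, 1.056]
force: [-0.9, -0.5, 0.4]
finger_gap: 0.0916
```

```bash
python3 - <<'E'
from seg import *
look('b')
s=state(); print(s['ee_pos'],s['ee_rot'])
im=np.load('last_top.npz')['im']; print(parts('top',im,ROI['top']))
save('b_z',cv2.resize(np.load('last_scene.npz')['im'][140:320,340:520],None,fx=3.3,fy=3.3,interpolation=cv2.INTER_CUBIC))
E
python3 go.py 0.5905 0.1725 0.105 61
```

```text
[0.58968495 0.16790326 0.20026617] [-3.14127630e+00  1.36739986e-03  1.05364559e+00]
[('brass', 0.4534, -0.0975, 62.2, 46.9, 74.8, (338, 283, 24, 21)), ('brass', 0.5449, -0.0864, 62.2, 46.3, -61.8, (335, 251, 25, 23)), ('brass', 0.6626, -0.2139, 62.7, 47.5, -73.4, (379, 214, 24, 20)), ('red', 0.5644, -0.3225, 61.1, 46.3, 48.2, (415, 246, 25, 24)), ('alu', 0.552, -0.2037, 58.1, 42.2, 69.3, (376, 250, 23, 20)), ('alu', 0.7032, -0.4108, 53.1, 48.5, -88.5, (449, 203, 19, 17)), ('yellow', 0.6641, -0.0939, 50.3, 31.4, 79.9, (342, 215, 18, 14))]
t 2.20 pos [0.5897 0.1679 0.2003] yaw 60.37 gap 0.0917 F [-0.3 -0.3  0.6] | shift 0.0044 -0.0016 0.0953 turn -0.63 (or 359.37) rows 2.3
```

View pics/b_z.png

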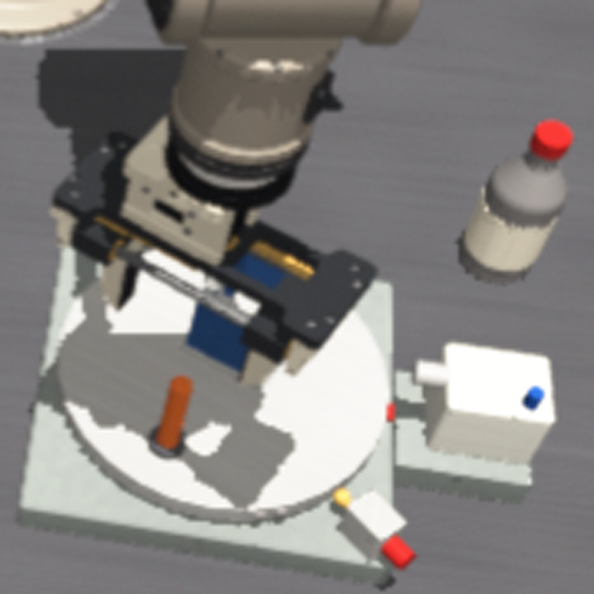

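```bash
python3 - <<'E'
from h import *
q=topix('scene',[[.5905,.1725,.13],[.59,.168,.181]]); print((q-[340,140])*3.3)
for z in(.13,): print(toplane('scene',(340+180/3.3,140+382/3.3),z))
E
```

```text
[[176.66460119 379.76043384]
 [181.21771849 333.49345315]]
[[0.59207215 0.1748582  0.13      ]]
```

Position confirmed; go down and grip the post.

Request:
carry_out([
  [[0.006, -0.001, 0.03, 0, 0.0918], [0.006, -0.001, 0.06, 0, 0.0918], [0.006, -0.001, 0.093, 0, 0.0918], [0.006, -0.001, 0.093, 0, 0.0918], [0.006, -0.001, 0.093, 0, 0.06], [0.006, -0.001, 0.093, 0, 0.03], [0.006, -0.001, 0.093, 0, 0.0], [0.006, -0.001, 0.093, 0, 0.0]],
])

```text
t: 2.87
ee_pos: [0.5928, 0.1755, 0.1101]
ee_rot: [3.138, -0.002, 1.056]
force: [-0.2, -0.3, -1.0]
finger_gap: 0.0695
```

Request:
carry_out([
  [[0, 0, 0, 0, 0.0], [0, 0, 0, 0, 0.0], [0, 0, 0, 0, 0.0], [0, 0, 0, 0, 0.0]],
])

```text
t: 3.2
ee_pos: [0.5916, 0.1758, 0.1079]
ee_rot: [3.141, -0.0, 1.057]
force: [0.1, 0.5, -0.2]
finger_gap: 0.0432
```

```bash
python3 go.py 0.602 0.2116 0.107 88.4
```

```text
t 3.20 pos [0.5916 0.1758 0.1079] yaw 60.57 gap 0.0432 F [ 0.1  0.5 -0.2] | shift 0.0363 -0.0086 0.0009 turn -27.83 (or 332.17) rows 3.9
```

Request:
carry_out([
  [[0, 0, 0, 0, 0.0], [0, 0, 0, 0, 0.0], [0, 0, 0, 0, 0.0], [0, 0, 0, 0, 0.0], [0, 0, 0, 0, 0.0], [0, 0, 0, 0, 0.0], [0, 0, 0, 0, 0.0]],
])

```text
t: 3.78
ee_pos: [0.5915, 0.1756, 0.1076]
ee_rot: [-3.141, 0.0, 1.057]
force: [0.3, 0.4, -0.0]
finger_gap: 0.0154
```

```bash
python3 - <<'E'
from h import *
# arc waypoints in tool frame, about axis
s=state(); p=s['ee_pos']; c=s['ee_rot'][2]; print(p,np.degrees(c),s['finger_gap'],s['force'])
A=np.array([.517,.2142]); v=p[:2]-A; print('r',np.linalg.norm(v),np.degrees(np.arctan2(v[1],v[0])))
a0=np.arctan2(v[1],v[0])
for f in np.linspace(.2,1,5):
    a=a0+f*(np.radians(-1.6)-a0); w=A+.085*np.array([np.cos(a),np.sin(a)]); d=w-p[:2]
    print(w.round(4),'%.4f %.4f %.2f'%(d[0]*np.cos(c)+d[1]*np.sin(c),d[0]*np.sin(c)-d[1]*np.cos(c),-np.degrees(a-a0)))
E
```

```text
[0.59154062 0.17563632 0.10757157] 60.56062751879339 0.015428636947292261 [ 0.25248055  0.41132908 -0.02015888]
r 0.08392533034775133 -27.354837336287723
[0.5957 0.1821] 0.0077 0.0005 -5.15
[0.5983 0.1893] 0.0152 -0.0008 -10.30
[0.6002 0.1967] 0.0226 -0.0028 -15.45
[0.6014 0.2042] 0.0297 -0.0054 -20.60
[0.602  0.2118] 0.0366 -0.0087 -25.75
```

Request:
carry_out([
  [[0.004, 0.0, 0, -2.6, 0.0], [0.0077, 0.0, 0, -5.15, 0.0], [0.0115, -0.0002, 0, -7.7, 0.0], [0.0152, -0.0008, 0, -10.3, 0.0], [0.019, -0.0018, 0, -12.9, 0.0], [0.0226, -0.0028, 0, -15.45, 0.0], [0.0262, -0.004, 0, -18, 0.0], [0.0297, -0.0054, 0, -20.6, 0.0]],
])

```text
t: 4.45
ee_pos: [0.5996, 0.2022, 0.1075]
ee_rot: [-3.137, 0.005, 1.419]
force: [-9.3, -9.3, 6.4]
finger_gap: 0.0155
```

Request:
carry_out([
  [[0.003, -0.001, 0, -2.0, 0.0], [0.006, -0.002, 0, -4, 0.0], [0.0076, -0.0025, 0, -5.15, 0.0], [0.0076, -0.0025, 0, -5.15, 0.0], [0.0076, -0.0025, 0, -5.15, 0.0], [0.0076, -0.0025, 0, -5.15, 0.0]],
])

```text
t: 4.95
ee_pos: [0.6003, 0.2113, 0.1076]
ee_rot: [-3.141, 0.001, 1.506]
force: [0.0, -5.2, -0.2]
finger_gap: 0.0155
```

```bash
python3 - <<'E'
from seg import *
print(state()['ee_pos'],state()['ee_rot'],state()['force'],state()['finger_gap'])
look('c')
save('c_z',cv2.resize(np.load('last_top.npz')['im'][210:325,150:310],None,fx=5,fy=5,interpolation=cv2.INTER_CUBIC)[:600,:800])
E
```

```text
[0.60027316 0.21132419 0.10758545] [-3.14142792e+00  1.14158684e-03  1.50568957e+00] [ 0.01628108 -5.1715076  -0.19744389] 0.01549360419869027
```

View pics/c_z.png

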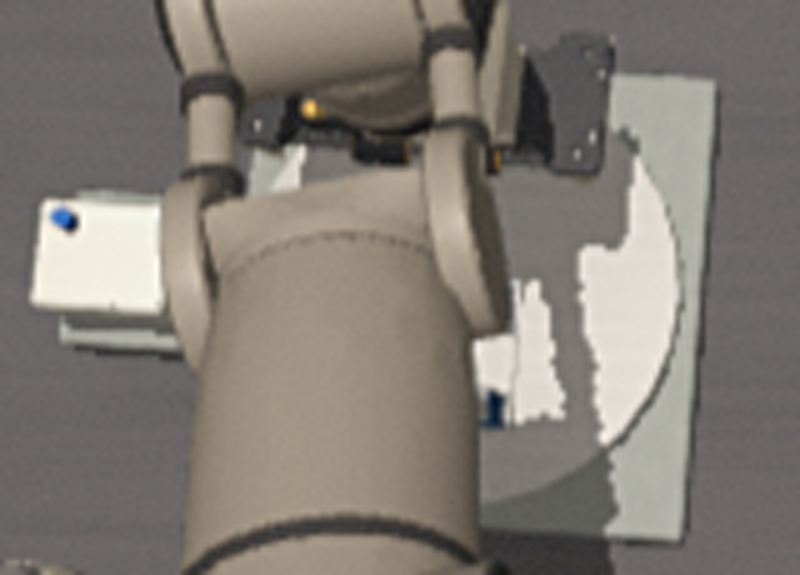

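Request:
carry_out([
  [[0, 0, 0, 0, 0.03], [0, 0, 0, 0, 0.03], [0, 0, 0, 0, 0.05], [0, 0, 0, 0, 0.05], [0, 0, 0, 0, 0.06], [0, 0, 0, 0, 0.06]],
])

```text
t: 5.55
ee_pos: [0.6002, 0.2124, 0.1077]
ee_rot: [3.141, -0.0, 1.507]
force: [0.3, 0.2, -1.2]
finger_gap: 0.0507
```

```bash
python3 - <<'E'
from seg import *
print(state()['ee_pos'],state()['ee_rot'],state()['force'],state()['finger_gap'])
im,de=vision.read_camera('scene')
save('d_z',cv2.resize(im[140:320,340:520],None,fx=3.3,fy=3.3,interpolation=cv2.INTER_CUBIC))
E
```

```text
[0.60021923 0.21236647 0.10773808] [ 3.14140192e+00 -1.64508850e-04  1.50651602e+00] [ 0.25862436  0.22062052 -1.17163153] 0.05067374000629767
```

View pics/d_z.png

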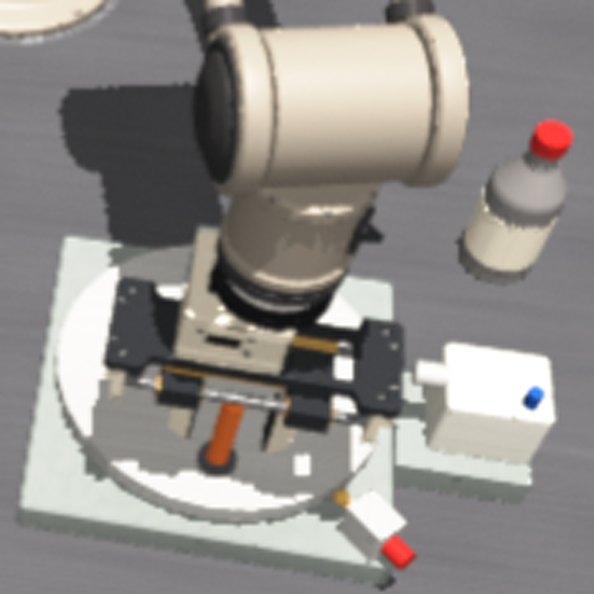

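Request:
carry_out([
  [[0, 0, -0.04, 0, 0.07], [0, 0, -0.08, 0, 0.08], [0, 0, -0.12, 0, 0.09], [-0.08, 0, -0.12, 10, 0.09], [-0.14, 0, -0.12, 20, 0.09], [-0.2, 0, -0.12, 27, 0.09], [-0.24, 0, -0.12, 34, 0.09], [-0.28, 0, -0.12, 40, 0.09]],
])

```text
t: 6.27
ee_pos: [0.5863, 0.0026, 0.228]
ee_rot: [3.141, -0.0, 0.876]
force: [1.3, 0.5, -0.5]
finger_gap: 0.09
```

```bash
python3 go.py 0.552 -0.2037 0.12 -21.5; python3 - <<'E'
from seg import *
look('e')
im=np.load('last_top.npz')['im']
save('e_z',cv2.resize(im[210:325,150:310],None,fx=5,fy=5,interpolation=cv2.INTER_CUBIC)[:600,:800])
for n in('top','scene'):
    im=np.load(f'last_{n}.npz')['im'];print([p for p in parts(n,im,ROI[n]) if p[0]!='yellow'])
E
```

```text
t 6.27 pos [0.5863 0.0026 0.228 ] yaw 50.18 gap 0.0900 F [ 1.3  0.5 -0.5] | shift -0.1804 0.1058 0.1080 turn 71.68 (or -288.32) rows 10.0
[('brass', 0.4534, -0.0975, 62.2, 46.9, 74.3, (338, 283, 25, 21)), ('brass', 0.5452, -0.0871, 60.8, 46.3, -61.7, (337, 251, 23, 22)), ('brass', 0.6626, -0.2139, 62.7, 47.5, -73.4, (379, 214, 24, 20)), ('red', 0.5646, -0.3227, 61.1, 46.7, 48.2, (415, 246, 25, 24)), ('alu', 0.5517, -0.2033, 57.6, 41.9, 67.9, (376, 250, 23, 20))]
[('brass', 0.661, -0.0962, 55.8, 41.8, 78.1, (263, 288, 25, 17)), ('brass', 0.6635, -0.2136, 61.2, 49.7, -73.0, (216, 280, 26, 19)), ('brass', 0.5466, -0.0868, 61.9, 50.1, -60.6, (274, 248, 28, 20)), ('brass', 0.4552, -0.0979, 64.3, 50.9, 74.2, (276, 220, 28, 20)), ('red', 0.5676, -0.322, 67.1, 45.8, 47.5, (184, 240, 27, 24)), ('alu', 0.7072, -0.4102, 58.6, 57.1, -24.4, (131, 280, 26, 22)), ('alu', 0.5525, -0.2035, 61.1, 43.7, 67.8, (229, 240, 28, 21)), ('alu', 0.4715, -0.4464, 55.4, 35.4, 38.9, (157, 210, 16, 15))]
```

View pics/e_z.png

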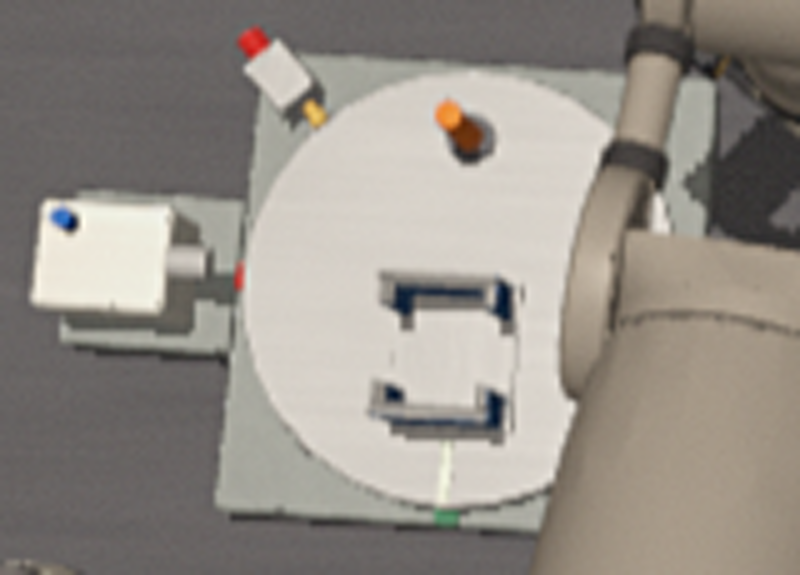

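```bash
python3 - <<'E'
from seg import *
for n in('top','scene'):
    im=np.load(f'last_{n}.npz')['im'];H=hsv(im);h,s,v=[H[...,i].astype(int) for i in range(3)]
    if n=='top':
        q=np.array([(446,443),(442,505),(450,112),(447,517),(238,275)])/5+[150,210]-.4
        for p,z in zip(q,(.055,.055,.13,.03,.03)): print(toplane(n,p,z).round(4))
        roi=(150,200,310,325)
    else: roi=(340,195,520,320)
    # nest: top rim corners - bounding via depth
    de=np.load(f'last_{n}.npz')['de'];P=cloud(n,de)
    m=(P[...,2]>.100)&(P[...,2]<.135)&(np.hypot(P[...,0]-.477,P[...,1]-.215)<.065)
    p=P[m]; print(n,len(p),p[:,:2].min(0),p[:,:2].max(0),cv2.minAreaRect((p[:,:2]*1000).astype(np.float32)),np.percentile(p[:,2],[5,50,95]))
E
```

```text
[[0.4268 0.2164 0.055 ]]
[[0.3921 0.2167 0.055 ]]
[[0.6019 0.2102 0.13  ]]
[[0.3861 0.2182 0.03  ]]
[[0.5219 0.3477 0.03  ]]
top 252 [0.43602066 0.17997613] [0.5179853 0.2472479] ((476.87188720703125, 213.561767578125), (64.94992065429688, 81.078125), 88.20719909667969) [0.1030844  0.12025409 0.12686156]
scene 478 [0.43397404 0.18209561] [0.51982235 0.24850428] ((476.6217346191406, 215.3108367919922), (65.00922393798828, 86.28234100341797), 88.9009780883789) [0.10171732 0.1148129  0.12453016]
```

Request:
carry_out([
  [[-0.18, 0.106, 0.05, 50, 0.07], [-0.18, 0.106, 0.05, 50, 0.07], [-0.18, 0.106, 0.05, 50, 0.07], [-0.18, 0.106, 0.05, 50, 0.07], [-0.18, 0.106, 0.05, 71.5, 0.07], [-0.18, 0.106, 0.08, 71.5, 0.07], [-0.18, 0.106, 0.108, 71.5, 0.07], [-0.18, 0.106, 0.108, 71.5, 0.07]],
])

```text
t: 7.03
ee_pos: [0.5511, -0.2014, 0.1141]
ee_rot: [-3.138, 0.009, -0.126]
force: [-0.5, 0.5, -0.5]
finger_gap: 0.07
```

```bash
python3 go.py 0.552 -0.2037 0.024 -21.5
```

```text
t 7.03 pos [ 0.5511 -0.2014  0.1141] yaw -7.21 gap 0.0700 F [-0.5  0.5 -0.5] | shift 0.0011 0.0022 0.0901 turn 14.29 (or -345.71) rows 2.2
```

Request:
carry_out([
  [[0, 0, 0, 7, 0.07], [0, 0, 0, 13.5, 0.07], [0, 0, 0, 13.5, 0.07], [0, 0, 0, 13.5, 0.07], [0, 0, 0, 13.5, 0.07]],
])

```text
t: 7.45
ee_pos: [0.5543, -0.2018, 0.1199]
ee_rot: [3.142, -0.0, -0.35]
force: [0.1, -0.1, -0.7]
finger_gap: 0.0695
```

```bash
python3 go.py 0.552 -0.2037 0.024 -21.5
```

```text
t 7.45 pos [ 0.5543 -0.2018  0.1199] yaw -20.06 gap 0.0695 F [ 0.1 -0.1 -0.7] | shift -0.0015 0.0026 0.0959 turn 1.44 (or -358.56) rows 2.3
```

Request:
carry_out([
  [[-0.0015, 0.0026, 0.03, 1.4, 0.07], [-0.0015, 0.0026, 0.06, 1.4, 0.07], [-0.0015, 0.0026, 0.085, 1.4, 0.07], [-0.0015, 0.0026, 0.095, 1.4, 0.07], [-0.0015, 0.0026, 0.0955, 1.4, 0.05], [-0.0015, 0.0026, 0.0955, 1.4, 0.03], [-0.0015, 0.0026, 0.0955, 1.4, 0.01], [-0.0015, 0.0026, 0.0955, 1.4, 0.01]],
])

```text
t: 8.12
ee_pos: [0.5529, -0.2045, 0.026]
ee_rot: [3.141, -0.003, -0.378]
force: [0.3, 0.5, -0.3]
finger_gap: 0.0482
```

Request:
carry_out([
  [[0, 0, 0, 0, 0], [0, 0, 0, 0, 0], [0, 0, 0, 0, 0], [0, 0, 0, 0, 0], [0, 0, 0, 0, 0], [0, 0, 0, 0, 0]],
])

```text
t: 8.62
ee_pos: [0.5525, -0.2043, 0.0258]
ee_rot: [3.141, -0.002, -0.378]
force: [-0.0, 1.2, 6.3]
finger_gap: 0.0435
```

```bash
python3 go.py 0.477 0.2145 0.2 88.5
```

```text
t 8.62 pos [ 0.5525 -0.2043  0.0258] yaw -21.69 gap 0.0435 F [-0.   1.2  6.3] | shift -0.2249 -0.3613 -0.1742 turn -110.19 (or 249.81) rows 15.4
```

Request:
carry_out([
  [[0, 0, -0.02, 0, 0], [0, 0, -0.06, 0, 0], [0, 0, -0.1, 0, 0], [-0.02, -0.03, -0.14, -7, 0], [-0.04, -0.06, -0.175, -14, 0], [-0.06, -0.09, -0.175, -21, 0], [-0.075, -0.12, -0.175, -28, 0], [-0.09, -0.145, -0.175, -35, 0]],
])

```text
t: 9.28
ee_pos: [0.5215, -0.0337, 0.2011]
ee_rot: [3.141, -0.003, 0.238]
force: [1.3, 0.4, -2.5]
finger_gap: 0.0436
```

```bash
python3 go.py 0.477 0.2145 0.2 88.5
```

```text
t 9.28 pos [ 0.5215 -0.0337  0.2011] yaw 13.65 gap 0.0436 F [ 1.3  0.4 -2.5] | shift 0.0154 -0.2517 0.0011 turn -74.85 (or 285.15) rows 10.5
```

Request:
carry_out([
  [[0.0, -0.03, 0, -7, 0], [0.003, -0.065, 0, -14, 0], [0.005, -0.1, 0, -21, 0], [0.007, -0.135, 0, -28, 0], [0.009, -0.165, 0, -35, 0], [0.01, -0.19, 0, -42, 0], [0.012, -0.21, 0, -49, 0], [0.013, -0.22, 0, -56, 0]],
])

```text
t: 9.95
ee_pos: [0.4829, 0.1835, 0.1994]
ee_rot: [-3.141, -0.001, 1.218]
force: [-0.0, -0.2, -2.6]
finger_gap: 0.0441
```

Request:
carry_out([
  [[0, 0, 0, -7, 0], [0, 0, 0, -14, 0], [0, 0, 0, -19, 0], [0, 0, 0, -19, 0], [0, 0, 0, -19, 0]],
])

```text
t: 10.37
ee_pos: [0.4836, 0.1811, 0.1993]
ee_rot: [3.142, 0.0, 1.539]
force: [-0.9, -0.6, -2.6]
finger_gap: 0.044
```

```bash
python3 go.py 0.477 0.2145 0.14 88.5; python3 - <<'E'
from seg import *
look('f')
im=np.load('last_scene.npz')['im']
save('f_z',cv2.resize(im[100:310,330:530],None,fx=2.8,fy=2.8,interpolation=cv2.INTER_CUBIC))
E
```

```text
t 10.37 pos [0.4836 0.1811 0.1993] yaw 88.15 gap 0.0440 F [-0.9 -0.6 -2.6] | shift 0.0332 -0.0077 0.0593 turn -0.35 (or 359.65) rows 1.6
```

View pics/f_z.png

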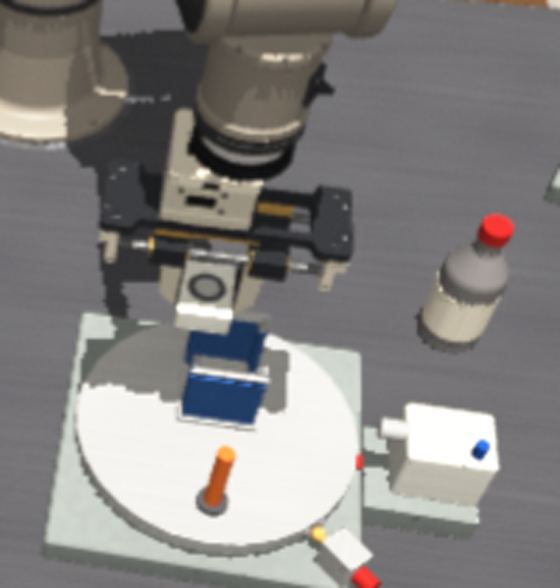

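Request:
carry_out([
  [[0.015, -0.004, 0.01, 0, 0], [0.033, -0.0077, 0.03, -0.3, 0], [0.033, -0.0077, 0.035, -0.3, 0], [0.033, -0.0077, 0.035, -0.3, 0], [0.033, -0.0077, 0.035, -0.3, 0]],
])

```text
t: 10.88
ee_pos: [0.4771, 0.214, 0.1642]
ee_rot: [-3.141, 0.001, 1.546]
force: [0.5, -0.7, -1.4]
finger_gap: 0.044
```

```bash
python3 go.py 0.477 0.2145 0.14 88.5; python3 - <<'E'
from seg import *
look('g')
im=np.load('last_scene.npz')['im']
save('g_z',cv2.resize(im[170:290,370:470],None,fx=5,fy=5,interpolation=cv2.INTER_CUBIC))
E
```

```text
t 10.88 pos [0.4771 0.214  0.1642] yaw 88.57 gap 0.0440 F [ 0.5 -0.7 -1.4] | shift 0.0005 -0.0002 0.0242 turn 0.07 (or -359.93) rows 0.6
```

View pics/g_z.png

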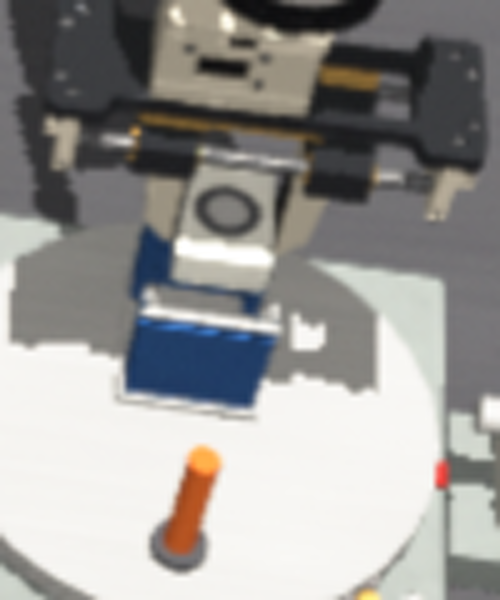

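```bash
python3 - <<'E'
from seg import *
th=np.radians(-1.5);x=np.array([np.cos(th),np.sin(th)]);y=np.array([-x[1],x[0]])
c=np.array([.477,.2145])
pts=[]
for a,b,z in((.03,-.022,.138),(.03,.022,.138),(.0405,-.0325,.12),(.0405,.0325,.12),(.0405,-.0325,.06),(.0405,.0325,.06)):
    pts.append([*(c+a*x+b*y),z])
print(((topix('scene',pts)-[370,170])*5+2).round(0))
E
```

```text
[[170. 281.]
 [263. 294.]
 [140. 319.]
 [277. 338.]
 [122. 393.]
 [253. 412.]]
```

Request:
carry_out([
  [[0.0005, 0, 0.015, 0, 0], [0.0005, 0, 0.025, 0, 0], [0.0005, 0, 0.035, 0, 0], [0.0005, 0, 0.045, 0, 0], [0.0005, 0, 0.055, 0, 0], [0.0005, 0, 0.065, 0, 0], [0.0005, 0, 0.072, 0, 0], [0.0005, 0, 0.076, 0, 0]],
])

```text
t: 11.65
ee_pos: [0.4767, 0.2146, 0.0869]
ee_rot: [-3.14, 0.001, 1.546]
force: [-0.6, -0.5, -1.0]
finger_gap: 0.0437
```

```bash
python3 go.py 0.477 0.2145 0.086 88.5
```

```text
t 11.65 pos [0.4767 0.2146 0.0869] yaw 88.60 gap 0.0437 F [-0.6 -0.5 -1. ] | shift -0.0001 0.0004 0.0009 turn 0.10 (or -359.90) rows 0.0
```

Request:
carry_out([
  [[0, 0, 0.0005, 0, 0.0], [0, 0, 0.0005, 0, 0.05], [0, 0, 0.0005, 0, 0.06], [0, 0, 0.0005, 0, 0.065], [0, 0, 0.0005, 0, 0.065], [0, 0, -0.03, 0, 0.065], [0, 0, -0.065, 0, 0.065], [0, 0, -0.09, 0, 0.065]],
])

```text
t: 12.32
ee_pos: [0.4776, 0.2149, 0.1808]
ee_rot: [3.14, -0.001, 1.546]
force: [1.2, -0.0, -0.3]
finger_gap: 0.065
```

Request:
carry_out([
  [[-0.03, 0, -0.02, 7, 0.07], [-0.07, 0, -0.02, 14, 0.07], [-0.11, 0, -0.02, 21, 0.07], [-0.15, 0, -0.02, 28, 0.07], [-0.19, 0, -0.02, 35, 0.07], [-0.22, 0, -0.02, 42, 0.07], [-0.24, 0, -0.02, 49, 0.07], [-0.25, 0, -0.02, 56, 0.07]],
])

```text
t: 12.98
ee_pos: [0.471, -0.0378, 0.1987]
ee_rot: [3.14, -0.0, 0.56]
force: [-0.4, -0.5, 0.7]
finger_gap: 0.0701
```

```bash
cat > chk.py <<'E'
import sys
from seg import *
t=sys.argv[1]
look(t)
im=np.load('last_top.npz')['im']; b=np.load('last_scene.npz')['im']
A=cv2.resize(im[250:315,200:270],None,fx=6,fy=6,interpolation=cv2.INTER_CUBIC)
B=cv2.resize(b[195:270,380:450],None,fx=5.2,fy=5.2,interpolation=cv2.INTER_CUBIC)
save(t+'_z',np.hstack([A[:390],B[:390]])[:, :800])
for n in('top','scene'):
    for p in parts(n,np.load(f'last_{n}.npz')['im'],ROI[n]):
        if p[0] in('brass','red') : print(n,p)
E
python3 chk.py h; python3 go.py 0.454 -0.0976 0.12 -15.6
```

```text
top ('brass', 0.6626, -0.2139, 62.7, 47.5, -73.4, (379, 214, 24, 20))
top ('red', 0.5646, -0.3227, 61.1, 46.7, 48.2, (415, 246, 25, 24))
scene ('brass', 0.661, -0.0962, 55.8, 41.8, 78.1, (263, 288, 25, 17))
scene ('brass', 0.6635, -0.2136, 61.2, 49.7, -73.0, (216, 280, 26, 19))
scene ('brass', 0.478, -0.0925, 116.9, 68.7, 11.2, (277, 220, 27, 35))
scene ('red', 0.5676, -0.322, 67.1, 45.8, 47.5, (184, 240, 27, 24))
t 13.08 pos [ 0.4711 -0.0368  0.1986] yaw 32.36 gap 0.0697 F [ 0.3 -0.1  0.5] | shift -0.0470 0.0422 0.0786 turn 47.96 (or -312.04) rows 6.7
```

View pics/h_z.png

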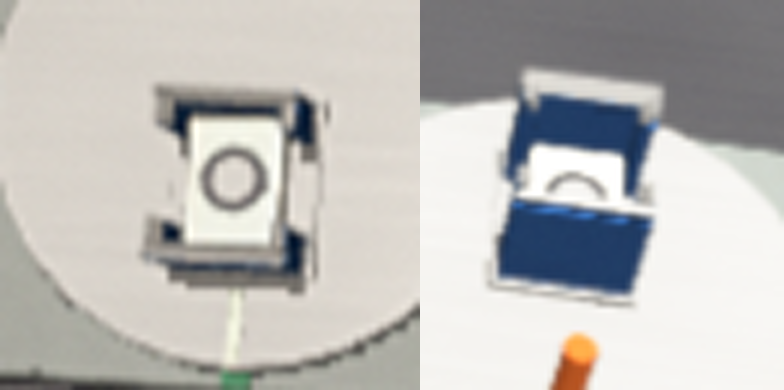

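View pics/h_scene.png

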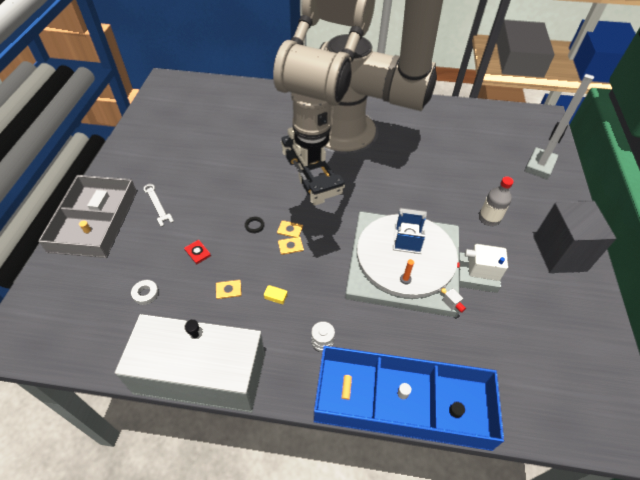

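```bash
python3 go.py 0.663 -0.2138 0.08 16.8;
```

```text
t 13.08 pos [ 0.4711 -0.0368  0.1986] yaw 32.36 gap 0.0697 F [ 0.3 -0.1  0.5] | shift 0.0673 0.2523 0.1186 turn 15.56 (or -344.44) rows 6.9
```

Request:
carry_out([
  [[0.012, 0.04, 0.01, 6, 0.07], [0.022, 0.08, 0.02, 11, 0.07], [0.035, 0.12, 0.03, 15.5, 0.07], [0.045, 0.16, 0.05, 15.5, 0.07], [0.055, 0.2, 0.07, 15.5, 0.07], [0.067, 0.235, 0.09, 15.5, 0.07], [0.067, 0.252, 0.118, 15.5, 0.07], [0.067, 0.252, 0.118, 15.5, 0.07]],
])

```text
t: 13.75
ee_pos: [0.6624, -0.2125, 0.0707]
ee_rot: [-3.135, 0.008, 0.301]
force: [-2.5, 0.6, -2.1]
finger_gap: 0.07
```

Request:
carry_out([
  [[0, 0, 0, 0, 0.07], [0, 0, 0, 0, 0.07], [0, 0, 0, 0, 0.07]],
])

```text
t: 14.0
ee_pos: [0.6639, -0.2101, 0.0828]
ee_rot: [3.14, -0.003, 0.301]
force: [-0.2, -0.1, 0.6]
finger_gap: 0.0702
```

```bash
python3 go.py 0.663 -0.2138 0.0215 16.8;
```

```text
t 14.00 pos [ 0.6639 -0.2101  0.0828] yaw 17.26 gap 0.0702 F [-0.2 -0.1  0.6] | shift -0.0020 0.0033 0.0613 turn 0.46 (or -359.54) rows 1.5
```

Request:
carry_out([
  [[-0.001, 0.002, 0.015, 0.4, 0.07], [-0.002, 0.0033, 0.03, 0.4, 0.07], [-0.002, 0.0033, 0.042, 0.4, 0.07], [-0.002, 0.0033, 0.052, 0.4, 0.07], [-0.002, 0.0033, 0.058, 0.4, 0.07], [-0.002, 0.0033, 0.0615, 0.4, 0.07], [-0.002, 0.0033, 0.0615, 0.4, 0.06], [-0.002, 0.0033, 0.0615, 0.4, 0.055]],
])

```text
t: 14.67
ee_pos: [0.6628, -0.215, 0.0196]
ee_rot: [3.141, -0.001, 0.292]
force: [0.6, 0.1, -0.1]
finger_gap: 0.0609
```

```bash
python3 go.py 0.663 -0.2138 0.0215 16.8;
```

```text
t 14.67 pos [ 0.6628 -0.215   0.0196] yaw 16.72 gap 0.0609 F [ 0.6  0.1 -0.1] | shift 0.0006 -0.0011 -0.0019 turn -0.08 (or 359.92) rows 0.1
```

Request:
carry_out([
  [[0.0, -0.001, -0.0015, 0, 0.055], [0.0, -0.001, -0.0015, 0, 0.03], [0.0, -0.001, -0.0015, 0, 0.0], [0.0, -0.001, -0.0015, 0, 0.0], [0.0, -0.001, -0.0015, 0, 0.0], [0.0, -0.001, -0.0015, 0, 0.0], [0.0, -0.001, -0.0015, 0, 0.0], [0.0, -0.001, -0.0015, 0, 0.0]],
])

```text
t: 15.33
ee_pos: [0.6621, -0.2141, 0.0205]
ee_rot: [3.141, -0.0, 0.291]
force: [0.4, 0.5, 1.9]
finger_gap: 0.0434
```

Request:
carry_out([
  [[0, 0, -0.01, 0, 0], [0, 0, -0.03, 0, 0], [0, 0, -0.06, 0, 0], [0, 0, -0.09, 0, 0], [0, 0, -0.12, 0, 0], [0, 0, -0.15, 0, 0], [0, 0, -0.165, 0, 0], [0, 0, -0.165, 0, 0]],
])

```text
t: 16.0
ee_pos: [0.6635, -0.2149, 0.1906]
ee_rot: [3.136, -0.006, 0.291]
force: [-0.1, 0.5, -0.9]
finger_gap: 0.0434
```

```bash
python3 go.py 0.477 0.2145 0.19 88.5; python3 chk.py i
```

```text
t 16.00 pos [ 0.6635 -0.2149  0.1906] yaw 16.70 gap 0.0434 F [-0.1  0.5 -0.9] | shift -0.0553 -0.4649 0.0006 turn -71.80 (or 288.20) rows 11.2
top ('brass', 0.509, -0.0626, 44.8, 24.4, -22.5, (335, 268, 11, 15))
top ('red', 0.5637, -0.3238, 59.7, 44.5, 45.3, (418, 246, 22, 24))
scene ('brass', 0.6618, -0.0969, 55.7, 41.7, 81.2, (263, 289, 25, 16))
scene ('brass', 0.4795, -0.0909, 113.2, 66.1, 11.2, (278, 221, 26, 34))
scene ('red', 0.564, -0.3475, 39.2, 21.9, 8.4, (184, 243, 10, 13))
```

View pics/i_scene.png

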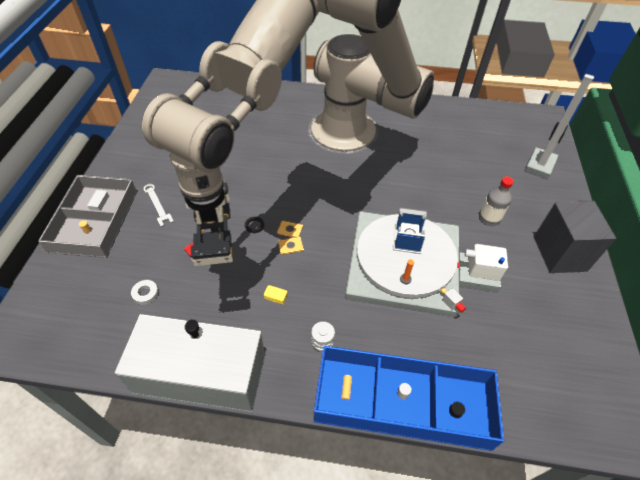

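Request:
carry_out([
  [[-0.005, -0.03, 0, -7, 0], [-0.01, -0.07, 0, -14, 0], [-0.015, -0.11, 0, -21, 0], [-0.02, -0.15, 0, -28, 0], [-0.025, -0.19, 0, -35, 0], [-0.03, -0.23, 0, -42, 0], [-0.034, -0.27, 0, -49, 0], [-0.038, -0.31, 0, -56, 0]],
])

```text
t: 16.77
ee_pos: [0.5341, 0.0733, 0.1829]
ee_rot: [-3.137, 0.001, 1.275]
force: [1.5, 0.3, -1.5]
finger_gap: 0.0436
```

```bash
python3 go.py 0.477 0.2145 0.19 88.5
```

```text
t 16.77 pos [0.5341 0.0733 0.1829] yaw 73.03 gap 0.0436 F [ 1.5  0.3 -1.5] | shift 0.1184 -0.0958 -0.0071 turn -15.47 (or 344.53) rows 3.7
```

Request:
carry_out([
  [[0.03, -0.025, -0.0, -6, 0], [0.06, -0.05, -0.0, -12, 0], [0.09, -0.075, 0, -15.5, 0], [0.11, -0.09, 0, -15.5, 0], [0.116, -0.094, 0, -15.5, 0], [0.116, -0.094, 0, -15.5, 0], [0.116, -0.094, 0, -15.5, 0]],
])

```text
t: 17.35
ee_pos: [0.4808, 0.2101, 0.1839]
ee_rot: [-3.139, 0.001, 1.54]
force: [0.0, 0.2, -1.8]
finger_gap: 0.0434
```

```bash
python3 go.py 0.477 0.2145 0.150 88.5
```

```text
t 17.35 pos [0.4808 0.2101 0.1839] yaw 88.24 gap 0.0434 F [ 0.   0.2 -1.8] | shift 0.0043 -0.0039 0.0339 turn -0.26 (or 359.74) rows 0.8
```

Request:
carry_out([
  [[0.004, -0.0038, 0.01, -0.2, 0], [0.004, -0.0038, 0.02, -0.2, 0], [0.004, -0.0038, 0.029, -0.2, 0], [0.004, -0.0038, 0.029, -0.2, 0], [0.004, -0.0038, 0.029, -0.2, 0]],
])

```text
t: 17.77
ee_pos: [0.4775, 0.2137, 0.1553]
ee_rot: [-3.14, 0.001, 1.542]
force: [-0.2, -0.1, -1.5]
finger_gap: 0.0436
```

```bash
python3 go.py 0.477 0.2145 0.103 88.5; python3 chk.py j; python3 - <<'E'
from h import *
im=np.load('last_top.npz')['im']
save('j_p',cv2.resize(im[240:315,320:420],None,fx=5,fy=5,interpolation=cv2.INTER_CUBIC))
E
```

```text
t 17.77 pos [0.4775 0.2137 0.1553] yaw 88.33 gap 0.0436 F [-0.2 -0.1 -1.5] | shift 0.0007 -0.0006 0.0523 turn -0.17 (or 359.83) rows 1.3
top ('brass', 0.4773, -0.0932, 113.2, 68.8, 10.5, (335, 265, 27, 39))
top ('red', 0.5645, -0.3226, 61.1, 46.5, 48.2, (415, 246, 25, 24))
scene ('brass', 0.661, -0.0962, 55.8, 41.8, 78.1, (263, 288, 25, 17))
scene ('brass', 0.478, -0.0925, 116.9, 68.7, 11.2, (277, 220, 27, 35))
scene ('red', 0.5676, -0.322, 67.1, 45.8, 47.5, (184, 240, 27, 24))
```

View pics/j_z.png

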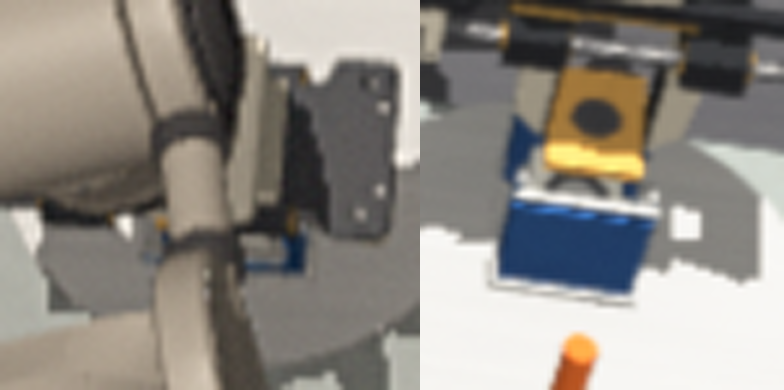

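View pics/j_p.png

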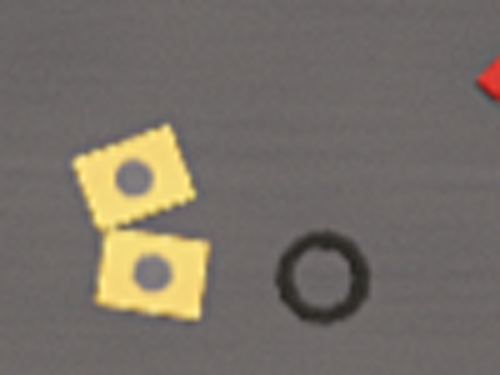

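Request:
carry_out([
  [[0.0007, -0.0005, 0.01, 0, 0], [0.0007, -0.0005, 0.02, 0, 0], [0.0007, -0.0005, 0.03, 0, 0], [0.0007, -0.0005, 0.038, 0, 0], [0.0007, -0.0005, 0.044, 0, 0], [0.0007, -0.0005, 0.048, 0, 0], [0.0007, -0.0005, 0.051, 0, 0], [0.0007, -0.0005, 0.051, 0, 0]],
])

```text
t: 18.53
ee_pos: [0.4769, 0.2154, 0.1045]
ee_rot: [-3.141, 0.0, 1.543]
force: [0.2, -0.4, -2.0]
finger_gap: 0.0432
```

```bash
python3 go.py 0.477 0.2145 0.1025 88.5
```

```text
t 18.53 pos [0.4769 0.2154 0.1045] yaw 88.40 gap 0.0432 F [ 0.2 -0.4 -2. ] | shift -0.0009 0.0001 0.0020 turn -0.10 (or 359.90) rows 0.1
```

Request:
carry_out([
  [[-0.0005, 0, 0.0013, 0, 0.0], [-0.0005, 0, 0.0013, 0, 0.05], [-0.0005, 0, 0.0013, 0, 0.06], [-0.0005, 0, 0.0013, 0, 0.065], [-0.0005, 0, 0.0013, 0, 0.065], [-0.0005, 0, -0.02, 0, 0.065], [-0.0005, 0, -0.05, 0, 0.065], [-0.0005, 0, -0.08, 0, 0.065]],
])

```text
t: 19.2
ee_pos: [0.4766, 0.2147, 0.1858]
ee_rot: [-3.14, 0.001, 1.543]
force: [1.3, -0.2, 0.1]
finger_gap: 0.065
```

```bash
python3 - <<'E'
from seg import *
q=np.array([(168,124),(196,196),(108,229),(72,160)])/5+[320,240]-.4
p=toplane('top',q,.007)[:,:2]; print('upper',p.round(4),p.mean(0), cv2.minAreaRect((p*1000).astype(np.float32)))
q=np.array([(106,228),(210,240),(200,321),(95,304)])/5+[320,240]-.4
p=toplane('top',q,.007)[:,:2]; print('lower',p.round(4),p.mean(0), cv2.minAreaRect((p*1000).astype(np.float32)))
q=np.array([(134,177),(153,272)])/5+[320,240]-.4
print(toplane('top',q,.007))
E
```

```text
upper [[ 0.5379 -0.1057]
 [ 0.4959 -0.1228]
 [ 0.4752 -0.0719]
 [ 0.5151 -0.0499]] [ 0.50600434 -0.08754706] ((505.48681640625, -86.33204650878906), (45.345149993896484, 60.290008544921875), 22.227825164794922)
lower [[ 0.4757 -0.0707]
 [ 0.4704 -0.1314]
 [ 0.4233 -0.1264]
 [ 0.4314 -0.0653]] [ 0.45018134 -0.09844877] ((450.0863342285156, -98.27930450439453), (61.574440002441406, 47.41396713256836), 83.9201431274414)
[[ 0.5060609  -0.08637325  0.007     ]
 [ 0.45085232 -0.09859452  0.007     ]]
```

```bash
python3 go.py 0.506 -0.0868 0.1 112.5
```

```text
t 19.20 pos [0.4766 0.2147 0.1858] yaw 88.40 gap 0.0650 F [ 1.3 -0.2  0.1] | shift -0.3006 0.0379 0.0858 turn -24.10 (or 335.90) rows 7.6
```

Request:
carry_out([
  [[-0.035, 0.004, 0, -6, 0.09], [-0.075, 0.01, 0, -12, 0.09], [-0.115, 0.015, 0, -18, 0.09], [-0.155, 0.02, 0.0, -24, 0.09], [-0.195, 0.025, 0.01, -24, 0.09], [-0.235, 0.03, 0.03, -24, 0.09], [-0.27, 0.035, 0.05, -24, 0.09], [-0.29, 0.038, 0.06, -24, 0.09]],
])

```text
t: 19.87
ee_pos: [0.5065, -0.0791, 0.124]
ee_rot: [-3.141, 0.0, 1.96]
force: [-0.2, -0.2, 0.1]
finger_gap: 0.0904
```

Request:
carry_out([
  [[-0.005, 0, 0, 0, 0.09], [-0.005, 0, 0, 0, 0.09], [-0.005, 0, 0, 0, 0.09]],
])

```text
t: 20.12
ee_pos: [0.5091, -0.0802, 0.1257]
ee_rot: [3.141, 0.0, 1.961]
force: [-0.4, 0.6, -0.1]
finger_gap: 0.0896
```

```bash
python3 go.py 0.506 -0.0868 0.0215 112.5; python3 chk.py k
```

```text
t 20.12 pos [ 0.5091 -0.0802  0.1257] yaw 112.37 gap 0.0896 F [-0.4  0.6 -0.1] | shift -0.0049 -0.0054 0.1042 turn -0.13 (or 359.87) rows 2.5
top ('brass', 0.4711, -0.1002, 58.2, 53.7, -67.3, (339, 276, 21, 20))
top ('red', 0.5638, -0.3225, 61.3, 46.6, 46.1, (415, 246, 26, 24))
scene ('brass', 0.661, -0.0962, 55.8, 41.8, 78.1, (263, 288, 25, 17))
scene ('brass', 0.4795, -0.0909, 113.2, 66.0, 11.1, (278, 221, 26, 34))
scene ('red', 0.5676, -0.322, 67.1, 45.8, 47.5, (184, 240, 27, 24))
```

View pics/k_z.png

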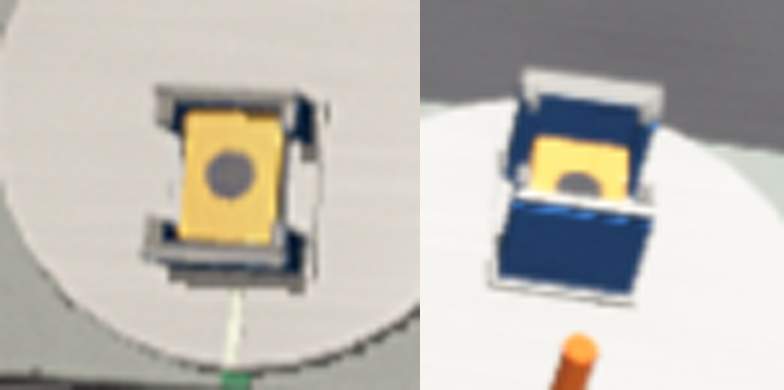

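Shim 1 lies flat. Descend lengthwise over the upper of the two touching shims.

Request:
carry_out([
  [[-0.003, -0.003, 0.03, 0, 0.09], [-0.005, -0.0054, 0.06, 0, 0.09], [-0.005, -0.0054, 0.08, 0, 0.09], [-0.005, -0.0054, 0.09, 0, 0.09], [-0.005, -0.0054, 0.098, 0, 0.09], [-0.005, -0.0054, 0.1025, 0, 0.09], [-0.005, -0.0054, 0.1025, 0, 0.09], [-0.005, -0.0054, 0.1025, 0, 0.09]],
])

```text
t: 20.88
ee_pos: [0.5065, -0.0873, 0.0236]
ee_rot: [3.14, 0.001, 1.962]
force: [0.3, 0.5, 0.4]
finger_gap: 0.0902
```

```bash
python3 go.py 0.506 -0.0868 0.0215 112.5
```

```text
t 20.88 pos [ 0.5065 -0.0873  0.0236] yaw 112.43 gap 0.0902 F [0.3 0.5 0.4] | shift 0.0006 -0.0003 0.0021 turn -0.07 (or 359.93) rows 0.1
```

Request:
carry_out([
  [[0.0006, 0, 0.002, 0, 0.06], [0.0006, 0, 0.002, 0, 0.03], [0.0006, 0, 0.002, 0, 0.0], [0.0006, 0, 0.002, 0, 0.0], [0.0006, 0, 0.002, 0, 0.0], [0.0006, 0, 0.002, 0, 0.0], [0.0006, 0, 0.002, 0, 0.0], [0.0006, 0, 0.002, 0, 0.0]],
])

```text
t: 21.55
ee_pos: [0.5057, -0.0869, 0.0209]
ee_rot: [3.141, 0.0, 1.962]
force: [-0.6, 0.3, 2.5]
finger_gap: 0.0592
```

Request:
carry_out([
  [[0, 0, -0.004, 0, 0.0], [0, 0, -0.008, 0, 0.0], [-0.004, 0.01, -0.008, 0, 0.0], [-0.008, 0.02, -0.008, 0, 0.0], [-0.012, 0.03, -0.008, 0, 0.0], [-0.017, 0.042, -0.008, 0, 0.0], [-0.017, 0.042, -0.003, 0, 0.0], [-0.017, 0.042, 0.0, 0, 0.0]],
])

```text
t: 22.22
ee_pos: [0.5511, -0.0865, 0.0207]
ee_rot: [3.141, 0.001, 1.962]
force: [-3.0, 3.6, 33.3]
finger_gap: 0.0592
```

Request:
carry_out([
  [[0, 0, 0, 0, 0.0], [0, 0, 0, 0, 0.08], [0, 0, 0, 0, 0.08], [0, 0, 0, 0, 0.08], [0, 0, 0, 0, 0.08], [0, 0, -0.02, 0, 0.08], [0, 0, -0.04, 0, 0.08], [0, 0, -0.06, 0, 0.08]],
])

```text
t: 22.88
ee_pos: [0.5502, -0.0864, 0.0809]
ee_rot: [-3.14, -0.001, 1.962]
force: [0.8, 1.2, -0.4]
finger_gap: 0.0801
```

```bash
python3 go.py 0.551 -0.0868 0.1 22.4; python3 chk.py l
```

```text
t 22.88 pos [ 0.5502 -0.0864  0.0809] yaw 112.39 gap 0.0801 F [ 0.8  1.2 -0.4] | shift -0.0007 0.0006 -0.0191 turn 89.99 (or -270.01) rows 12.6
top ('red', 0.5638, -0.3226, 61.3, 46.6, 46.1, (415, 246, 25, 24))
scene ('brass', 0.661, -0.0962, 55.8, 41.8, 78.1, (263, 288, 25, 17))
scene ('brass', 0.5532, -0.0854, 61.4, 47.6, -68.4, (275, 251, 26, 18))
scene ('red', 0.5676, -0.322, 67.1, 45.8, 47.5, (184, 240, 27, 24))
```

View pics/l_scene.png

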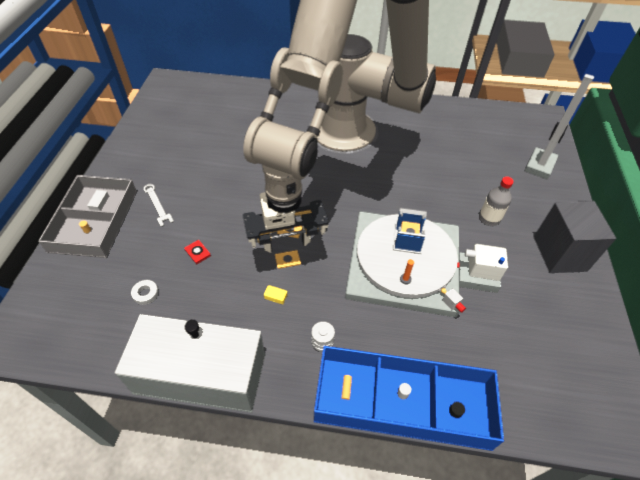

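Request:
carry_out([
  [[0, 0, 0, 7, 0.07], [0, 0, 0, 14, 0.07], [0, 0, 0, 21, 0.07], [0, 0, 0, 28, 0.07], [0, 0, 0, 35, 0.07], [0, 0, 0, 42, 0.07], [0, 0, 0, 49, 0.07], [0, 0, 0, 56, 0.07]],
])

```text
t: 23.65
ee_pos: [0.5502, -0.0864, 0.0797]
ee_rot: [-3.14, 0.001, 0.978]
force: [-0.2, 0.6, 0.0]
finger_gap: 0.0698
```

Request:
carry_out([
  [[0, 0, 0, 7, 0.07], [0, 0, 0, 14, 0.07], [0, 0, 0, 21, 0.07], [0, 0, 0, 28, 0.07], [0, 0, 0, 34, 0.07], [0, 0, 0, 34, 0.07], [0, 0, 0, 34, 0.07], [0, 0, 0, 34, 0.07]],
])

```text
t: 24.32
ee_pos: [0.5505, -0.0864, 0.0802]
ee_rot: [-3.141, 0.001, 0.394]
force: [-0.5, -0.6, 0.1]
finger_gap: 0.0699
```

```bash
python3 go.py 0.5508 -0.0865 0.0215 22.4
```

```text
t 24.32 pos [ 0.5505 -0.0864  0.0802] yaw 22.58 gap 0.0699 F [-0.5 -0.6  0.1] | shift 0.0002 0.0002 0.0587 turn 0.18 (or -359.82) rows 1.4
```

Request:
carry_out([
  [[0, 0, 0.015, 0, 0.07], [0, 0, 0.03, 0, 0.07], [0, 0, 0.042, 0, 0.07], [0, 0, 0.051, 0, 0.07], [0, 0, 0.056, 0, 0.07], [0, 0, 0.058, 0, 0.06], [0, 0, 0.058, 0, 0.055], [0, 0, 0.058, 0, 0.055]],
])

```text
t: 24.98
ee_pos: [0.5512, -0.0866, 0.0231]
ee_rot: [3.141, -0.001, 0.391]
force: [0.5, 0.3, 0.5]
finger_gap: 0.0564
```

Request:
carry_out([
  [[0, 0, 0, 0, 0.03], [0, 0, 0, 0, 0.0], [0, 0, 0, 0, 0.0], [0, 0, 0, 0, 0.0], [0, 0, 0, 0, 0.0], [0, 0, 0, 0, 0.0], [0, 0, 0, 0, 0.0]],
])

```text
t: 25.57
ee_pos: [0.5512, -0.0866, 0.0232]
ee_rot: [3.141, -0.001, 0.391]
force: [-0.0, -0.3, 6.0]
finger_gap: 0.0429
```

Request:
carry_out([
  [[0, 0, -0.01, 0, 0], [0, 0, -0.03, 0, 0], [0, 0, -0.06, 0, 0], [0, 0, -0.09, 0, 0], [0, 0, -0.12, 0, 0], [0, 0, -0.15, 0, 0], [0, 0, -0.165, 0, 0], [0, 0, -0.165, 0, 0]],
])

```text
t: 26.23
ee_pos: [0.5525, -0.0869, 0.1919]
ee_rot: [3.137, -0.006, 0.391]
force: [0.8, -0.2, -1.3]
finger_gap: 0.0431
```

```bash
python3 go.py 0.4765 0.2145 0.19 88.5
```

```text
t 26.23 pos [ 0.5525 -0.0869  0.1919] yaw 22.41 gap 0.0431 F [ 0.8 -0.2 -1.3] | shift 0.0446 -0.3076 0.0019 turn -66.09 (or 293.91) rows 9.2
```

Request:
carry_out([
  [[0.003, -0.03, 0, -7, 0], [0.007, -0.065, 0, -14, 0], [0.012, -0.1, 0, -21, 0], [0.018, -0.135, 0, -28, 0], [0.024, -0.17, 0, -35, 0], [0.03, -0.205, 0, -42, 0], [0.034, -0.235, 0, -49, 0], [0.036, -0.25, 0, -56, 0]],
])

```text
t: 26.9
ee_pos: [0.4867, 0.1613, 0.1862]
ee_rot: [-3.138, 0.0, 1.377]
force: [0.1, -0.6, -0.8]
finger_gap: 0.0426
```

Request:
carry_out([
  [[0, 0, 0, -5, 0], [0, 0, 0, -10, 0], [0, 0, 0, -10, 0], [0, 0, 0, -10, 0]],
])

```text
t: 27.23
ee_pos: [0.4882, 0.1583, 0.1866]
ee_rot: [-3.139, 0.001, 1.54]
force: [-0.1, 0.3, -2.0]
finger_gap: 0.0428
```

```bash
python3 go.py 0.4765 0.2145 0.16 88.5
```

```text
t 27.23 pos [0.4882 0.1583 0.1866] yaw 88.26 gap 0.0428 F [-0.1  0.3 -2. ] | shift 0.0558 -0.0134 0.0266 turn -0.24 (or 359.76) rows 1.5
```

Request:
carry_out([
  [[0.025, -0.006, 0.0, -0.2, 0], [0.045, -0.011, 0.01, -0.2, 0], [0.0555, -0.0134, 0.02, -0.2, 0], [0.0555, -0.0134, 0.026, -0.2, 0], [0.0555, -0.0134, 0.026, -0.2, 0], [0.0555, -0.0134, 0.026, -0.2, 0]],
])

```text
t: 27.73
ee_pos: [0.4769, 0.2134, 0.161]
ee_rot: [-3.14, 0.001, 1.545]
force: [0.4, -0.8, -1.6]
finger_gap: 0.0428
```

```bash
python3 go.py 0.4765 0.2145 0.113 88.5; python3 chk.py m
```

```text
t 27.73 pos [0.4769 0.2134 0.161 ] yaw 88.55 gap 0.0428 F [ 0.4 -0.8 -1.6] | shift 0.0011 -0.0004 0.0480 turn 0.05 (or -359.95) rows 1.2
top ('brass', 0.4501, -0.0979, 62.2, 46.9, 83.5, (339, 285, 23, 19))
top ('red', 0.5645, -0.3226, 61.1, 46.5, 48.2, (415, 246, 25, 24))
scene ('brass', 0.661, -0.0962, 55.8, 41.8, 78.1, (263, 288, 25, 17))
scene ('brass', 0.4516, -0.0978, 63.2, 51.4, 83.6, (277, 220, 26, 18))
scene ('red', 0.5676, -0.322, 67.1, 45.8, 47.5, (184, 240, 27, 24))
```

View pics/m_z.png

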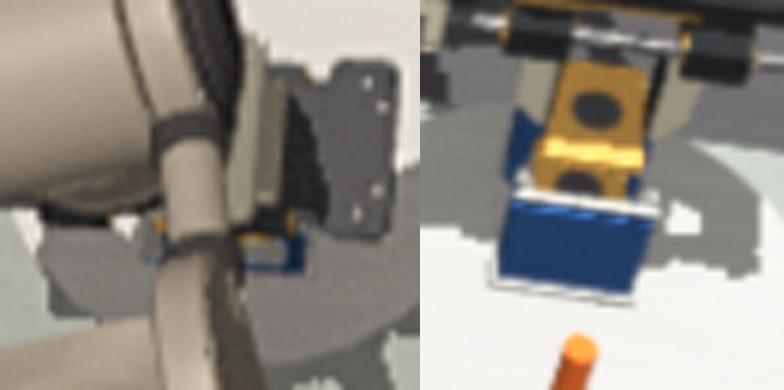

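Request:
carry_out([
  [[0.001, -0.0004, 0.01, 0, 0], [0.001, -0.0004, 0.02, 0, 0], [0.001, -0.0004, 0.028, 0, 0], [0.001, -0.0004, 0.036, 0, 0], [0.001, -0.0004, 0.042, 0, 0], [0.001, -0.0004, 0.046, 0, 0], [0.001, -0.0004, 0.047, 0, 0], [0.001, -0.0004, 0.047, 0, 0]],
])

```text
t: 28.5
ee_pos: [0.4766, 0.2152, 0.1144]
ee_rot: [-3.141, 0.0, 1.546]
force: [0.3, 0.1, -1.6]
finger_gap: 0.0429
```

```bash
python3 go.py 0.4765 0.2145 0.1122 88.5
```

```text
t 28.50 pos [0.4766 0.2152 0.1144] yaw 88.61 gap 0.0429 F [ 0.3  0.1 -1.6] | shift -0.0007 -0.0001 0.0022 turn 0.11 (or -359.89) rows 0.1
```

Request:
carry_out([
  [[-0.0005, 0, 0.0016, 0, 0.0], [-0.0005, 0, 0.0016, 0, 0.05], [-0.0005, 0, 0.0016, 0, 0.06], [-0.0005, 0, 0.0016, 0, 0.065], [-0.0005, 0, 0.0016, 0, 0.065], [-0.0005, 0, -0.02, 0, 0.065], [-0.0005, 0, -0.05, 0, 0.065], [-0.0005, 0, -0.07, 0, 0.065]],
])

```text
t: 29.17
ee_pos: [0.4771, 0.2149, 0.1867]
ee_rot: [3.14, -0.0, 1.546]
force: [1.3, 0.1, 0.2]
finger_gap: 0.0653
```

Request:
carry_out([
  [[-0.03, 0, 0, 7, 0.07], [-0.07, 0, 0, 14, 0.07], [-0.11, 0, 0, 21, 0.07], [-0.15, 0, 0, 28, 0.07], [-0.19, 0, 0, 35, 0.07], [-0.23, 0.005, 0, 42, 0.07], [-0.26, 0.01, 0, 49, 0.07], [-0.28, 0.015, 0, 56, 0.07]],
])

```text
t: 29.83
ee_pos: [0.4848, -0.0686, 0.1851]
ee_rot: [3.14, -0.0, 0.561]
force: [1.4, -0.1, 1.0]
finger_gap: 0.0699
```

```bash
python3 go.py 0.4508 -0.098 0.09 -6.3;  python3 chk.py n
```

```text
t 29.83 pos [ 0.4848 -0.0686  0.1851] yaw 32.13 gap 0.0699 F [ 1.4 -0.1  1. ] | shift -0.0444 0.0068 0.0951 turn 38.43 (or -321.57) rows 5.4
top ('red', 0.5645, -0.3227, 61.1, 46.4, 47.9, (415, 246, 25, 24))
scene ('brass', 0.661, -0.0962, 55.8, 41.8, 78.1, (263, 288, 25, 17))
scene ('brass', 0.4531, -0.0988, 61.4, 48.3, 83.3, (277, 221, 25, 17))
scene ('red', 0.5676, -0.322, 67.1, 45.8, 47.5, (184, 240, 27, 24))
```

View pics/n_z.png

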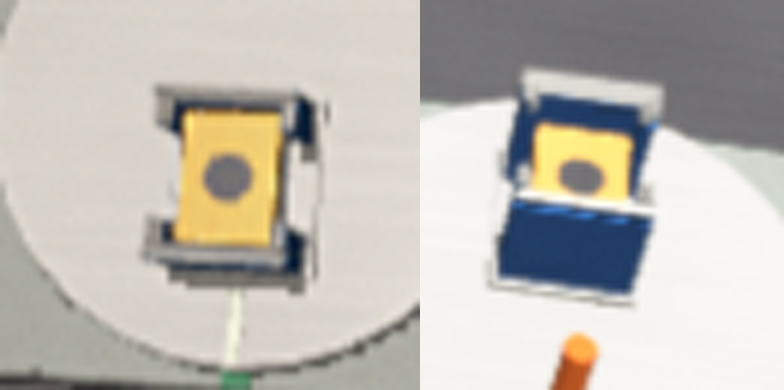

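Second shim is in and square. On to the third.

Request:
carry_out([
  [[-0.01, 0.002, 0.01, 7, 0.07], [-0.02, 0.004, 0.03, 14, 0.07], [-0.03, 0.005, 0.05, 21, 0.07], [-0.044, 0.0068, 0.07, 28, 0.07], [-0.044, 0.0068, 0.085, 35, 0.07], [-0.044, 0.0068, 0.095, 38.4, 0.07], [-0.044, 0.0068, 0.095, 38.4, 0.07], [-0.044, 0.0068, 0.095, 38.4, 0.07]],
])

```text
t: 30.6
ee_pos: [0.4513, -0.0943, 0.0897]
ee_rot: [-3.141, 0.001, -0.097]
force: [-0.5, -0.1, 1.3]
finger_gap: 0.0698
```

Request:
carry_out([
  [[0, 0, 0, 0, 0.07], [0, 0, 0, 0, 0.07]],
])

```text
t: 30.77
ee_pos: [0.452, -0.0948, 0.0906]
ee_rot: [3.141, -0.002, -0.099]
force: [-0.5, 0.1, -0.2]
finger_gap: 0.0697
```

```bash
python3 go.py 0.4508 -0.098 0.0215 -6.3
```

```text
t 30.77 pos [ 0.452  -0.0948  0.0906] yaw -5.65 gap 0.0697 F [-0.5  0.1 -0.2] | shift -0.0009 0.0033 0.0691 turn 0.65 (or -359.35) rows 1.7
```

Request:
carry_out([
  [[-0.0009, 0.0033, 0.02, 0.6, 0.07], [-0.0009, 0.0033, 0.038, 0.6, 0.07], [-0.0009, 0.0033, 0.052, 0.6, 0.07], [-0.0009, 0.0033, 0.061, 0.6, 0.07], [-0.0009, 0.0033, 0.066, 0.6, 0.07], [-0.0009, 0.0033, 0.069, 0.6, 0.06], [-0.0009, 0.0033, 0.069, 0.6, 0.055], [-0.0009, 0.0033, 0.069, 0.6, 0.055]],
])

```text
t: 31.43
ee_pos: [0.4506, -0.0983, 0.0212]
ee_rot: [3.141, -0.001, -0.111]
force: [0.1, -0.2, -0.8]
finger_gap: 0.0564
```

```bash
python3 go.py 0.4508 -0.098 0.0215 -6.3
```

```text
t 31.43 pos [ 0.4506 -0.0983  0.0212] yaw -6.38 gap 0.0564 F [ 0.1 -0.2 -0.8] | shift 0.0002 -0.0003 -0.0003 turn -0.08 (or 359.92) rows 0.0
```

Request:
carry_out([
  [[0, 0, 0, 0, 0.03], [0, 0, 0, 0, 0.0], [0, 0, 0, 0, 0.0], [0, 0, 0, 0, 0.0], [0, 0, 0, 0, 0.0], [0, 0, 0, 0, 0.0], [0, 0, 0, 0, 0.0]],
])

```text
t: 32.02
ee_pos: [0.4505, -0.0983, 0.0212]
ee_rot: [3.141, -0.001, -0.112]
force: [-0.1, 0.3, 6.5]
finger_gap: 0.0435
```

Request:
carry_out([
  [[0, 0, -0.01, 0, 0], [0, 0, -0.03, 0, 0], [0, 0, -0.06, 0, 0], [0, 0, -0.09, 0, 0], [0, 0, -0.12, 0, 0], [0, 0, -0.15, 0, 0], [0, 0, -0.165, 0, 0], [0, 0, -0.165, 0, 0]],
])

```text
t: 32.68
ee_pos: [0.4518, -0.0988, 0.1889]
ee_rot: [3.14, -0.007, -0.112]
force: [0.1, -0.3, -2.0]
finger_gap: 0.0431
```

```bash
python3 go.py 0.4765 0.2145 0.19 88.5
```

```text
t 32.68 pos [ 0.4518 -0.0988  0.1889] yaw -6.39 gap 0.0431 F [ 0.1 -0.3 -2. ] | shift -0.0103 -0.3141 -0.0011 turn -94.89 (or 265.11) rows 13.3
```

Request:
carry_out([
  [[0, -0.02, 0, -7, 0], [-0.001, -0.05, 0, -14, 0], [-0.002, -0.08, 0, -21, 0], [-0.004, -0.11, 0, -28, 0], [-0.006, -0.14, 0, -35, 0], [-0.008, -0.17, 0, -42, 0], [-0.009, -0.2, 0, -49, 0], [-0.01, -0.22, 0, -56, 0]],
])

```text
t: 33.35
ee_pos: [0.4638, 0.1238, 0.1841]
ee_rot: [-3.139, 0.001, 0.873]
force: [-0.5, 0.1, -1.0]
finger_gap: 0.0435
```

```bash
python3 go.py 0.4765 0.2145 0.18 88.5
```

```text
t 33.35 pos [0.4638 0.1238 0.1841] yaw 50.01 gap 0.0435 F [-0.5  0.1 -1. ] | shift 0.0776 -0.0485 0.0041 turn -38.49 (or 321.51) rows 5.4
```

Request:
carry_out([
  [[0.01, -0.006, 0, -7, 0], [0.025, -0.015, 0, -14, 0], [0.04, -0.024, 0, -21, 0], [0.055, -0.034, 0, -28, 0], [0.07, -0.043, 0, -35, 0], [0.074, -0.046, 0, -38, 0], [0.074, -0.046, 0, -38, 0], [0.074, -0.046, 0, -38, 0]],
])

```text
t: 34.02
ee_pos: [0.4769, 0.2076, 0.1842]
ee_rot: [-3.139, 0.001, 1.528]
force: [-0.4, -0.7, -2.3]
finger_gap: 0.0437
```

Request:
carry_out([
  [[0, 0, 0.005, 0, 0], [0, 0, 0.01, 0, 0], [0, 0, 0.01, 0, 0], [0, 0, 0.01, 0, 0]],
])

```text
t: 34.35
ee_pos: [0.4774, 0.2072, 0.1751]
ee_rot: [-3.14, 0.0, 1.528]
force: [-0.7, 1.1, -1.5]
finger_gap: 0.0433
```

```bash
python3 go.py 0.4765 0.2145 0.16 88.5
```

```text
t 34.35 pos [0.4774 0.2072 0.1751] yaw 87.53 gap 0.0433 F [-0.7  1.1 -1.5] | shift 0.0073 -0.0012 0.0151 turn -0.97 (or 359.03) rows 0.4
```

Request:
carry_out([
  [[0.003, -0.0005, 0.005, -1, 0], [0.0073, -0.001, 0.012, -1, 0], [0.0073, -0.001, 0.014, -1, 0], [0.0073, -0.001, 0.014, -1, 0], [0.0073, -0.001, 0.014, -1, 0]],
])

```text
t: 34.77
ee_pos: [0.4769, 0.2152, 0.1615]
ee_rot: [-3.141, 0.0, 1.547]
force: [-0.3, -0.3, -1.2]
finger_gap: 0.0433
```

```bash
python3 go.py 0.4765 0.2145 0.118 88.5; python3 chk.py o
```

```text
t 34.77 pos [0.4769 0.2152 0.1615] yaw 88.62 gap 0.0433 F [-0.3 -0.3 -1.2] | shift -0.0007 -0.0003 0.0435 turn 0.12 (or -359.88) rows 1.0
top ('red', 0.5645, -0.3226, 61.1, 46.5, 48.2, (416, 246, 24, 24))
scene ('brass', 0.661, -0.0962, 55.8, 41.8, 78.1, (263, 288, 25, 17))
scene ('red', 0.5676, -0.322, 67.1, 45.8, 47.5, (184, 240, 27, 24))
```

View pics/o_z.png

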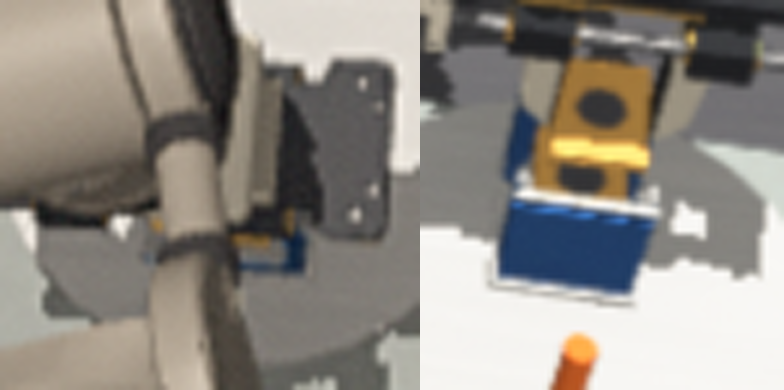

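Request:
carry_out([
  [[-0.001, 0, 0.01, 0, 0], [-0.001, 0, 0.02, 0, 0], [-0.001, 0, 0.028, 0, 0], [-0.001, 0, 0.034, 0, 0], [-0.001, 0, 0.039, 0, 0], [-0.001, 0, 0.042, 0, 0], [-0.001, 0, 0.0425, 0, 0], [-0.001, 0, 0.0425, 0, 0]],
])

```text
t: 35.53
ee_pos: [0.477, 0.2141, 0.1191]
ee_rot: [-3.141, 0.0, 1.546]
force: [0.1, 1.0, -2.6]
finger_gap: 0.0431
```

```bash
python3 go.py 0.4765 0.2145 0.1172 88.5
```

```text
t 35.53 pos [0.477  0.2141 0.1191] yaw 88.60 gap 0.0431 F [ 0.1  1.  -2.6] | shift 0.0004 -0.0005 0.0019 turn 0.10 (or -359.90) rows 0.0
```

Request:
carry_out([
  [[0, -0.0005, 0.0015, 0, 0.0], [0, -0.0005, 0.0015, 0, 0.05], [0, -0.0005, 0.0015, 0, 0.06], [0, -0.0005, 0.0015, 0, 0.065], [0, -0.0005, 0.0015, 0, 0.065], [0, -0.0005, -0.02, 0, 0.065], [0, -0.0005, -0.05, 0, 0.065], [0, -0.0005, -0.07, 0, 0.065]],
])

```text
t: 36.2
ee_pos: [0.4769, 0.2142, 0.1912]
ee_rot: [3.14, -0.0, 1.546]
force: [0.4, -0.3, 0.2]
finger_gap: 0.065
```

Request:
carry_out([
  [[-0.03, 0, 0, 7, 0.07], [-0.07, 0, 0, 14, 0.07], [-0.11, 0, 0, 21, 0.07], [-0.15, -0.01, 0, 28, 0.07], [-0.19, -0.015, 0, 35, 0.07], [-0.23, -0.02, 0, 42, 0.07], [-0.27, -0.025, 0, 49, 0.07], [-0.31, -0.03, 0, 56, 0.07]],
])

```text
t: 36.87
ee_pos: [0.4383, -0.0969, 0.1896]
ee_rot: [3.141, -0.001, 0.563]
force: [0.6, -0.0, 0.1]
finger_gap: 0.0698
```

```bash
python3 go.py 0.566 -0.3223 0.09 -42;  python3 chk.py p
```

```text
t 36.87 pos [ 0.4383 -0.0969  0.1896] yaw 32.27 gap 0.0698 F [ 0.6 -0.   0.1] | shift -0.0124 0.2588 0.0996 turn 74.27 (or -285.73) rows 10.4
top ('red', 0.5638, -0.3225, 61.3, 46.6, 46.1, (415, 246, 25, 24))
scene ('brass', 0.661, -0.0962, 55.8, 41.8, 78.1, (263, 288, 25, 17))
scene ('red', 0.5676, -0.322, 67.1, 45.8, 47.5, (184, 240, 27, 24))
```

View pics/p_z.png

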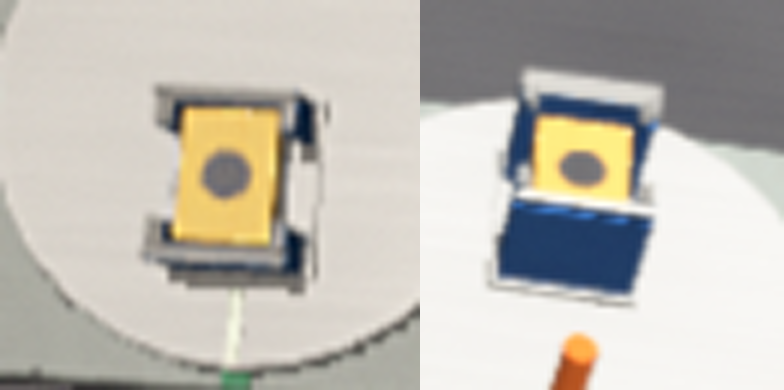

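View pics/p_scene.png

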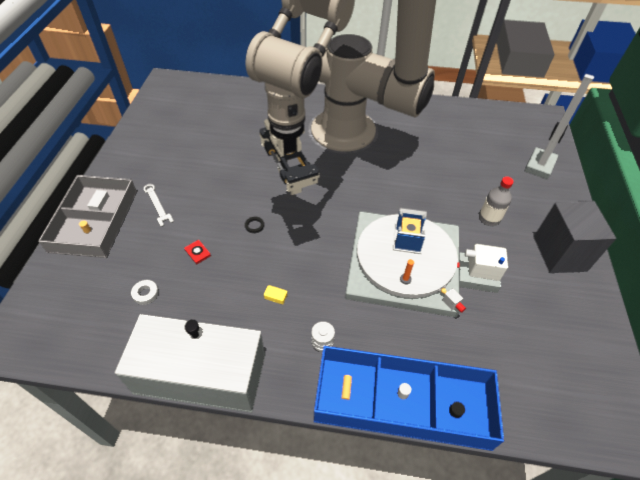

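Request:
carry_out([
  [[-0.001, 0.03, 0, 7, 0.07], [-0.003, 0.065, 0, 14, 0.07], [-0.005, 0.1, 0.01, 21, 0.07], [-0.007, 0.135, 0.02, 28, 0.07], [-0.009, 0.17, 0.03, 35, 0.07], [-0.011, 0.2, 0.04, 42, 0.07], [-0.012, 0.23, 0.05, 49, 0.07], [-0.012, 0.25, 0.055, 56, 0.07]],
])

```text
t: 37.63
ee_pos: [0.5644, -0.3135, 0.1326]
ee_rot: [-3.142, 0.001, -0.414]
force: [0.3, 0.0, 0.2]
finger_gap: 0.0698
```

Request:
carry_out([
  [[0, 0, 0, 7, 0.07], [0, 0, 0, 14, 0.07], [0, 0, 0, 18, 0.07], [0, 0, 0, 18, 0.07], [0, 0, 0, 18, 0.07]],
])

```text
t: 38.05
ee_pos: [0.5639, -0.3114, 0.1342]
ee_rot: [-3.142, 0.0, -0.719]
force: [0.2, -0.1, 0.5]
finger_gap: 0.0698
```

```bash
python3 go.py 0.5658 -0.3224 0.0235 -42
```

```text
t 38.05 pos [ 0.5639 -0.3114  0.1342] yaw -41.18 gap 0.0698 F [ 0.2 -0.1  0.5] | shift 0.0087 0.0070 0.1107 turn 0.82 (or -359.18) rows 2.7
```

Request:
carry_out([
  [[0.0087, 0.007, 0.03, 0.8, 0.07], [0.0087, 0.007, 0.06, 0.8, 0.07], [0.0087, 0.007, 0.085, 0.8, 0.07], [0.0087, 0.007, 0.098, 0.8, 0.07], [0.0087, 0.007, 0.106, 0.8, 0.07], [0.0087, 0.007, 0.1105, 0.8, 0.06], [0.0087, 0.007, 0.1105, 0.8, 0.055], [0.0087, 0.007, 0.1105, 0.8, 0.055]],
])

```text
t: 38.72
ee_pos: [0.5661, -0.3235, 0.025]
ee_rot: [-3.141, -0.002, -0.736]
force: [0.7, -0.8, 0.3]
finger_gap: 0.0566
```

```bash
python3 go.py 0.5658 -0.3224 0.0235 -42
```

```text
t 38.72 pos [ 0.5661 -0.3235  0.025 ] yaw -42.16 gap 0.0566 F [ 0.7 -0.8  0.3] | shift -0.0010 -0.0006 0.0015 turn -0.16 (or 359.84) rows 0.0
```

Request:
carry_out([
  [[-0.001, -0.0006, 0.0015, 0, 0.05], [-0.001, -0.0006, 0.0015, 0, 0.0], [-0.001, -0.0006, 0.0015, 0, 0.0], [-0.001, -0.0006, 0.0015, 0, 0.0], [-0.001, -0.0006, 0.0015, 0, 0.0], [-0.001, -0.0006, 0.0015, 0, 0.0], [-0.001, -0.0006, 0.0015, 0, 0.0]],
])

```text
t: 39.3
ee_pos: [0.5655, -0.3223, 0.0232]
ee_rot: [-3.141, -0.002, -0.736]
force: [-0.3, 0.8, 5.0]
finger_gap: 0.0434
```

Request:
carry_out([
  [[0, 0, -0.01, 0, 0], [0, 0, -0.03, 0, 0], [0, 0, -0.06, 0, 0], [0, 0, -0.09, 0, 0], [0, 0, -0.12, 0, 0], [0, 0, -0.15, 0, 0], [0, 0, -0.175, 0, 0], [0, 0, -0.175, 0, 0]],
])

```text
t: 39.97
ee_pos: [0.5668, -0.3234, 0.2038]
ee_rot: [-3.141, -0.01, -0.737]
force: [1.0, 0.0, -0.3]
finger_gap: 0.0434
```

```bash
python3 go.py 0.4765 0.2145 0.19 88.5
```

```text
t 39.97 pos [ 0.5668 -0.3234  0.2038] yaw -42.20 gap 0.0434 F [ 1.   0.  -0.3] | shift -0.4282 -0.3378 0.0138 turn -130.70 (or 229.30) rows 18.3
```

Request:
carry_out([
  [[-0.02, -0.015, 0, -7, 0], [-0.045, -0.035, 0, -14, 0], [-0.07, -0.055, 0, -21, 0], [-0.095, -0.075, 0, -28, 0], [-0.12, -0.095, 0, -35, 0], [-0.145, -0.115, 0, -42, 0], [-0.17, -0.135, 0, -49, 0], [-0.195, -0.155, 0, -56, 0]],
])

```text
t: 40.63
ee_pos: [0.5235, -0.0747, 0.1963]
ee_rot: [-3.141, 0.002, 0.247]
force: [1.3, -0.4, -1.6]
finger_gap: 0.0435
```

```bash
python3 go.py 0.4765 0.2145 0.19 88.5
```

```text
t 40.63 pos [ 0.5235 -0.0747  0.1963] yaw 14.13 gap 0.0435 F [ 1.3 -0.4 -1.6] | shift 0.0251 -0.2919 0.0063 turn -74.37 (or 285.63) rows 10.4
```

Request:
carry_out([
  [[0.002, -0.03, 0, -7, 0], [0.005, -0.065, 0, -14, 0], [0.008, -0.1, 0, -21, 0], [0.011, -0.135, 0, -28, 0], [0.014, -0.17, 0, -35, 0], [0.018, -0.205, 0, -42, 0], [0.021, -0.235, 0, -49, 0], [0.023, -0.25, 0, -56, 0]],
])

```text
t: 41.3
ee_pos: [0.4857, 0.175, 0.1964]
ee_rot: [-3.139, 0.0, 1.227]
force: [-0.2, 0.4, -1.9]
finger_gap: 0.0433
```

Request:
carry_out([
  [[0, 0, 0, -6, 0], [0, 0, 0, -12, 0], [0, 0, 0, -18.3, 0], [0, 0, 0, -18.3, 0], [0, 0, 0, -18.3, 0], [0, 0, 0, -18.3, 0]],
])

```text
t: 41.8
ee_pos: [0.4871, 0.1718, 0.1968]
ee_rot: [-3.141, 0.0, 1.534]
force: [0.6, -0.8, -1.7]
finger_gap: 0.0439
```

```bash
python3 go.py 0.4768 0.2143 0.165 88.5
```

```text
t 41.80 pos [0.4871 0.1718 0.1968] yaw 87.91 gap 0.0439 F [ 0.6 -0.8 -1.7] | shift 0.0421 -0.0119 0.0318 turn -0.59 (or 359.41) rows 1.3
```

Request:
carry_out([
  [[0.02, -0.006, 0.0, -0.6, 0], [0.035, -0.01, 0.01, -0.6, 0], [0.042, -0.012, 0.02, -0.6, 0], [0.042, -0.012, 0.03, -0.6, 0], [0.042, -0.012, 0.031, -0.6, 0], [0.042, -0.012, 0.031, -0.6, 0]],
])

```text
t: 42.3
ee_pos: [0.4764, 0.2136, 0.1651]
ee_rot: [-3.139, 0.001, 1.547]
force: [-0.4, 0.3, -1.2]
finger_gap: 0.0436
```

```bash
python3 go.py 0.4768 0.2143 0.1265 88.5; python3 chk.py q
```

```text
t 42.30 pos [0.4764 0.2136 0.1651] yaw 88.66 gap 0.0436 F [-0.4  0.3 -1.2] | shift 0.0007 0.0004 0.0386 turn 0.16 (or -359.84) rows 0.9
scene ('brass', 0.661, -0.0962, 55.8, 41.8, 78.1, (263, 288, 25, 17))
```

View pics/q_z.png

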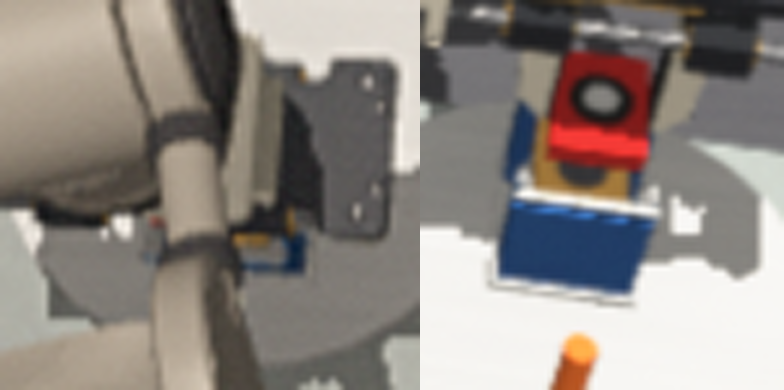

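Request:
carry_out([
  [[0.0007, 0.0003, 0.008, 0, 0], [0.0007, 0.0003, 0.016, 0, 0], [0.0007, 0.0003, 0.023, 0, 0], [0.0007, 0.0003, 0.029, 0, 0], [0.0007, 0.0003, 0.034, 0, 0], [0.0007, 0.0003, 0.037, 0, 0], [0.0007, 0.0003, 0.038, 0, 0], [0.0007, 0.0003, 0.038, 0, 0]],
])

```text
t: 43.07
ee_pos: [0.4767, 0.2151, 0.1293]
ee_rot: [-3.141, 0.0, 1.548]
force: [-5.4, -1.4, 12.9]
finger_gap: 0.0437
```

```bash
python3 go.py 0.4768 0.2143 0.1262 88.5
```

```text
t 43.07 pos [0.4767 0.2151 0.1293] yaw 88.71 gap 0.0437 F [-5.4 -1.4 12.9] | shift -0.0008 0.0002 0.0031 turn 0.21 (or -359.79) rows 0.1
```

Request:
carry_out([
  [[-0.0005, 0, -0.003, 0, 0], [-0.0005, -0.0015, -0.003, 0, 0], [-0.0005, -0.0015, -0.001, 0, 0], [-0.0005, -0.0015, 0.0, 0, 0], [-0.0005, -0.0015, 0.001, 0, 0], [-0.0005, -0.0015, 0.001, 0, 0]],
])

```text
t: 43.57
ee_pos: [0.4766, 0.2147, 0.1277]
ee_rot: [3.139, -0.0, 1.548]
force: [-0.4, -0.8, 6.5]
finger_gap: 0.0436
```

```bash
python3 go.py 0.4768 0.2143 0.1262 88.5; python3 chk.py r
```

```text
t 43.57 pos [0.4766 0.2147 0.1277] yaw 88.70 gap 0.0436 F [-0.4 -0.8  6.5] | shift -0.0004 0.0002 0.0015 turn 0.20 (or -359.80) rows 0.0
scene ('brass', 0.661, -0.0962, 55.8, 41.8, 78.1, (263, 288, 25, 17))
```

View pics/r_z.png

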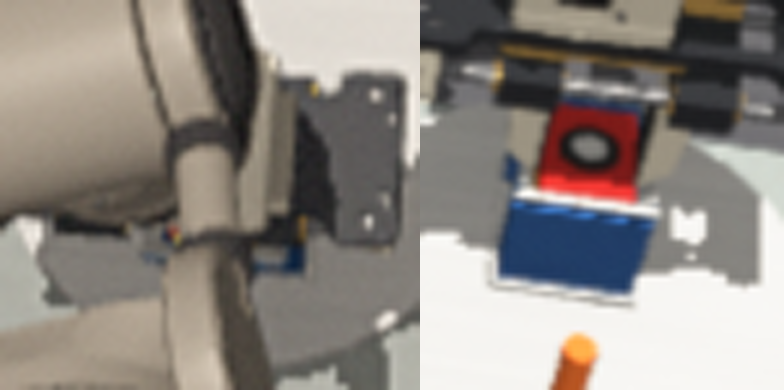

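Request:
carry_out([
  [[0, 0, 0.0005, 0, 0], [0, 0, 0.001, 0, 0], [0, 0, 0.001, 0, 0]],
])

```text
t: 43.92
ee_pos: [0.4768, 0.2147, 0.127]
ee_rot: [3.139, -0.0, 1.548]
force: [0.3, -1.1, 7.2]
finger_gap: 0.0435
```

```bash
python3 go.py 0.4768 0.2143 0.1262 88.5
```

```text
t 43.92 pos [0.4768 0.2147 0.127 ] yaw 88.70 gap 0.0435 F [ 0.3 -1.1  7.2] | shift -0.0004 -0.0000 0.0008 turn 0.20 (or -359.80) rows 0.0
```

Request:
carry_out([
  [[0, 0, 0.001, 0, 0], [0, 0, 0.001, 0, 0], [0, 0, 0.001, 0, 0.05], [0, 0, 0.001, 0, 0.06], [0, 0, 0.001, 0, 0.065], [0, 0, 0.001, 0, 0.065], [0, 0, -0.015, 0, 0.065], [0, 0, -0.04, 0, 0.065]],
])

```text
t: 44.58
ee_pos: [0.474, 0.2141, 0.1642]
ee_rot: [-3.136, 0.002, 1.548]
force: [0.9, 1.1, 0.2]
finger_gap: 0.0646
```

Request:
carry_out([
  [[0, 0, -0.035, 0, 0.08], [-0.02, 0, -0.05, 0, 0.09], [-0.06, 0.01, -0.05, 0, 0.09], [-0.1, 0.04, -0.05, 0, 0.09], [-0.14, 0.08, -0.05, 0, 0.09], [-0.18, 0.11, -0.05, 0, 0.09], [-0.2, 0.12, -0.05, 0, 0.09], [-0.2, 0.12, -0.05, 0, 0.09]],
])

```text
t: 45.25
ee_pos: [0.5935, 0.0069, 0.2155]
ee_rot: [3.14, 0.002, 1.544]
force: [-0.6, 0.2, -0.4]
finger_gap: 0.0903
```

```bash
python3 go.py 0.602 0.211 0.1075 88.5; python3 chk.py s; python3 - <<'E'
from seg import *
for n in('top','scene'):
    z=np.load(f'last_{n}.npz');P=cloud(n,z['de']);H=hsv(z['im']);h,s,v=[H[...,i].astype(int) for i in range(3)]
    m=((h<8)|(h>172))&(s>120)&(v>80)&(np.hypot(P[...,0]-.477,P[...,1]-.2145)<.04)
    p=P[m]; print(n,len(p)); A=np.c_[p[:,:2]-p[:,:2].mean(0),np.ones(len(p))]
    print(np.linalg.lstsq(A,p[:,2],rcond=None)[0], p[:,2].std())
    for c in blobs(m,20): print(rectw(n,c,.115))
E
```

```text
t 45.25 pos [0.5935 0.0069 0.2155] yaw 88.49 gap 0.0903 F [-0.6  0.2 -0.4] | shift 0.2042 0.0031 0.1080 turn -0.01 (or 359.99) rows 5.5
scene ('brass', 0.661, -0.0962, 55.8, 41.8, 78.1, (263, 288, 25, 17))
top 296
[0.0309886  0.01327597 0.11485568] 0.003280108420032143
(0.4781, 0.214, 60.1, 44.6, 0.1)
scene 252
[0.04559423 0.06952933 0.1139116 ] 0.0035179710457317113
(0.4765, 0.2143, 54.0, 46.3, -0.8)
```

View pics/s_z.png

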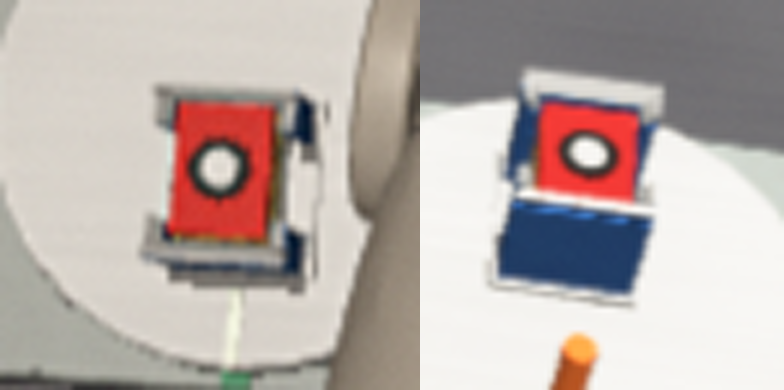

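```bash
python3 - <<'E'
from seg import *
for n in('top','scene'):
    z=np.load(f'last_{n}.npz');P=cloud(n,z['de'])
    for nm,c,r in(('disc',(.56,.25),.03),('tbl',(.40,.03) ,.03),('cover',(.477,.2145),.018),('coverL',(.477,.230),.006),('coverR',(.477,.199),.006),('cover-x',(.452,.2145),.008),('cover+x',(.50,.2145),.008)):
        p=P[np.hypot(P[...,0]-c[0],P[...,1]-c[1])<r]
        if len(p)<5: continue
        A=np.c_[p[:,:2]-p[:,:2].mean(0),np.ones(len(p))]
        print(n,nm,len(p),np.linalg.lstsq(A,p[:,2],rcond=None)[0].round(4),p[:,2].std().round(4),np.median(p[:,2]).round(4))
E
```

```text
top disc 333 [-0.0141  0.0149  0.0551] 0.0027 0.0551
top tbl 1061 [-0.5884  0.0921  0.6382] 0.0094 0.6377
top cover 140 [0.0746 0.0143 0.1162] 0.0029 0.1163
top coverL 16 [ 0.112  -0.3467  0.1161] 0.0031 0.1168
top coverR 19 [-0.5163  1.7794  0.1112] 0.0125 0.1148
top cover-x 30 [2.4813 0.0116 0.1072] 0.0129 0.113
top cover+x 27 [-0.0618 -0.0308  0.1154] 0.0022 0.1149
scene disc 347 [-0.0119 -0.0063  0.0542] 0.0017 0.0541
scene tbl 176 [ 0.0055 -0.0066 -0.0006] 0.002 -0.0005
scene cover 129 [0.0028 0.0189 0.1154] 0.0016 0.1153
scene coverL 14 [-0.0185 -0.2145  0.1156] 0.0015 0.1156
scene coverR 16 [-0.0597  0.6954  0.1132] 0.0042 0.1143
scene cover-x 21 [ 0.0576 -0.0777  0.1141] 0.0021 0.1147
scene cover+x 22 [ 0.2017 -0.0351  0.1146] 0.0022 0.1149
```

Request:
carry_out([
  [[0.04, 0.001, 0, 0, 0.06], [0.08, 0.001, 0, 0, 0.06], [0.12, 0.002, 0, 0, 0.06], [0.16, 0.003, 0, 0, 0.06], [0.19, 0.003, 0.01, 0, 0.06], [0.204, 0.003, 0.02, 0, 0.06], [0.204, 0.003, 0.02, 0, 0.06], [0.204, 0.003, 0.02, 0, 0.06]],
])

```text
t: 46.02
ee_pos: [0.5972, 0.2167, 0.1951]
ee_rot: [-3.139, 0.001, 1.551]
force: [0.5, -0.3, -0.1]
finger_gap: 0.0598
```

```bash
python3 go.py 0.602 0.211 0.1075 88.5
```

```text
t 46.02 pos [0.5972 0.2167 0.1951] yaw 88.85 gap 0.0598 F [ 0.5 -0.3 -0.1] | shift -0.0056 0.0049 0.0876 turn 0.35 (or -359.65) rows 2.1
```

Request:
carry_out([
  [[-0.0056, 0.0049, 0.02, 0.3, 0.06], [-0.0056, 0.0049, 0.04, 0.3, 0.06], [-0.0056, 0.0049, 0.06, 0.3, 0.06], [-0.0056, 0.0049, 0.075, 0.3, 0.06], [-0.0056, 0.0049, 0.085, 0.3, 0.06], [-0.0056, 0.0049, 0.087, 0.3, 0.06], [-0.0056, 0.0049, 0.087, 0.3, 0.05], [-0.0056, 0.0049, 0.087, 0.3, 0.04]],
])

```text
t: 46.68
ee_pos: [0.6041, 0.2097, 0.1104]
ee_rot: [3.14, -0.0, 1.542]
force: [0.9, 0.4, -0.4]
finger_gap: 0.0508
```

```bash
python3 go.py 0.602 0.211 0.1075 88.5
```

```text
t 46.68 pos [0.6041 0.2097 0.1104] yaw 88.37 gap 0.0508 F [ 0.9  0.4 -0.4] | shift 0.0012 -0.0021 0.0029 turn -0.13 (or 359.87) rows 0.1
```

Request:
carry_out([
  [[0.001, -0.002, 0.002, 0, 0.03], [0.001, -0.002, 0.002, 0, 0.02], [0.001, -0.002, 0.002, 0, 0.01], [0.001, -0.002, 0.002, 0, 0.0], [0.001, -0.002, 0.002, 0, 0.0], [0.001, -0.002, 0.002, 0, 0.0], [0.001, -0.002, 0.002, 0, 0.0], [0.001, -0.002, 0.002, 0, 0.0]],
])

```text
t: 47.35
ee_pos: [0.6016, 0.2109, 0.1074]
ee_rot: [3.141, 0.0, 1.543]
force: [-0.9, -2.0, 2.5]
finger_gap: 0.0152
```

```bash
cat > arc.py <<'E'
from h import *
import sys
s=state(); p=s['ee_pos']; c=s['ee_rot'][2]; print('t',s['t'],p,'yaw',np.degrees(c),s['finger_gap'],s['force'].round(1))
A=np.array([.5165,.2138]); v=p[:2]-A; a0=np.arctan2(v[1],v[0]); print('r',np.linalg.norm(v),'ang',np.degrees(a0))
for i in range(1,9):
    a=a0-np.radians(float(sys.argv[1]))*i; w=A+.085*np.array([np.cos(a),np.sin(a)]); d=w-p[:2]
    print(w.round(4),'%.4f %.4f %.2f'%(d[0]*np.cos(c)+d[1]*np.sin(c),d[0]*np.sin(c)-d[1]*np.cos(c),-np.degrees(a-a0)))
E
python3 arc.py 3.5
```

```text
t 47.35 [0.60155488 0.21089393 0.10744445] yaw 88.40049950288854 0.015229252344756103 [-0.9 -2.   2.5]
r 0.08510451474016213 ang -1.956860506321163
[0.6011 0.2057] -0.0052 -0.0003 3.50
[0.6005 0.2006] -0.0104 -0.0008 7.00
[0.5995 0.1955] -0.0155 -0.0016 10.50
[0.5982 0.1904] -0.0205 -0.0028 14.00
[0.5966 0.1855] -0.0255 -0.0042 17.50
[0.5948 0.1806] -0.0304 -0.0059 21.00
[0.5926 0.1759] -0.0352 -0.0080 24.50
[0.5901 0.1714] -0.0398 -0.0103 28.00
```

Request:
carry_out([
  [[-0.003, -0.0001, 0, 2, 0], [-0.0075, -0.0005, 0, 5, 0], [-0.0125, -0.0011, 0, 8.5, 0], [-0.018, -0.0022, 0, 12.2, 0], [-0.0233, -0.0035, 0, 16, 0], [-0.029, -0.0054, 0, 20, 0], [-0.0345, -0.0077, 0, 24, 0], [-0.0398, -0.0103, 0, 28, 0]],
])

```text
t: 48.02
ee_pos: [0.5908, 0.1718, 0.1074]
ee_rot: [3.14, -0.002, 1.051]
force: [1.5, -0.1, 0.7]
finger_gap: 0.0153
```

```bash
python3 arc.py 4
```

```text
t 48.0167 [0.5908497  0.17181436 0.10744147] yaw 60.20221617447644 0.015308109089524001 [ 1.5 -0.1  0.7]
r 0.08538542734867893 ang -29.453629522103366
[0.5874 0.1669] -0.0059 -0.0006 4.00
[0.584  0.1621] -0.0118 -0.0011 8.00
[0.5802 0.1575] -0.0177 -0.0021 12.00
[0.5761 0.1532] -0.0235 -0.0035 16.00
[0.5718 0.1492] -0.0291 -0.0053 20.00
[0.5671 0.1455] -0.0346 -0.0075 24.00
[0.5622 0.1421] -0.0400 -0.0101 28.00
[0.5571 0.1391] -0.0451 -0.0130 32.00
```

Request:
carry_out([
  [[-0.0059, -0.0006, 0, 4, 0], [-0.0118, -0.0011, 0, 8, 0], [-0.0177, -0.0021, 0, 12, 0], [-0.0235, -0.0035, 0, 16, 0], [-0.0291, -0.0053, 0, 20, 0], [-0.0346, -0.0075, 0, 24, 0], [-0.04, -0.0101, 0, 28, 0], [-0.0451, -0.013, 0, 32, 0]],
])

```text
t: 48.68
ee_pos: [0.5575, 0.1383, 0.1074]
ee_rot: [3.14, -0.002, 0.492]
force: [3.3, -1.0, 0.5]
finger_gap: 0.0153
```

```bash
python3 arc.py 3.8
```

```text
t 48.6833 [0.55747055 0.13834907 0.10741871] yaw 28.183779420972296 0.015270909882309348 [ 3.3 -1.   0.5]
r 0.08585702445322844 ang -61.49763464327111
[0.552  0.1366] -0.0056 -0.0010 3.80
[0.5468 0.1344] -0.0113 -0.0015 7.60
[0.5415 0.1326] -0.0168 -0.0024 11.40
[0.5361 0.1311] -0.0223 -0.0037 15.20
[0.5305 0.13  ] -0.0277 -0.0053 19.00
[0.5249 0.1292] -0.0330 -0.0073 22.80
[0.5193 0.1288] -0.0381 -0.0096 26.60
[0.5137 0.1288] -0.0431 -0.0123 30.40
```

Request:
carry_out([
  [[-0.0056, -0.0008, 0, 3.8, 0], [-0.0113, -0.0015, 0, 7.6, 0], [-0.0168, -0.0024, 0, 11.4, 0], [-0.0223, -0.0037, 0, 15.2, 0], [-0.0265, -0.005, 0, 18, 0], [-0.03, -0.006, 0, 20.5, 0], [-0.033, -0.0073, 0, 22.8, 0], [-0.0355, -0.0085, 0, 24.7, 0]],
])

```text
t: 49.35
ee_pos: [0.5226, 0.1279, 0.1075]
ee_rot: [3.139, -0.003, 0.062]
force: [12.5, -8.3, -8.5]
finger_gap: 0.0151
```

```bash
python3 arc.py 1
```

```text
t 49.35 [0.52257431 0.12793793 0.10745543] yaw 3.5718054089818847 0.015133708415091322 [12.5 -8.3 -8.5]
r 0.08607666991742642 ang -85.95335149323837
[0.521  0.1289] -0.0015 -0.0011 1.00
[0.5195 0.1289] -0.0030 -0.0011 2.00
[0.5181 0.1288] -0.0045 -0.0012 3.00
[0.5166 0.1288] -0.0059 -0.0012 4.00
[0.5151 0.1288] -0.0074 -0.0013 5.00
[0.5136 0.1288] -0.0089 -0.0015 6.00
[0.5121 0.1289] -0.0104 -0.0016 7.00
[0.5106 0.129 ] -0.0118 -0.0018 8.00
```

Request:
carry_out([
  [[-0.0015, -0.0005, 0, 1, 0], [-0.003, -0.001, 0, 2, 0], [-0.0045, -0.0012, 0, 3, 0], [-0.0059, -0.0012, 0, 4, 0], [-0.0074, -0.0013, 0, 5, 0], [-0.0088, -0.0015, 0, 5.9, 0], [-0.0088, -0.0015, 0, 5.9, 0], [-0.0088, -0.0015, 0, 5.9, 0]],
])

```text
t: 50.02
ee_pos: [0.5134, 0.1281, 0.1074]
ee_rot: [3.138, -0.002, -0.039]
force: [2.9, -12.3, -0.1]
finger_gap: 0.0152
```

```bash
python3 arc.py 1 | head -2
```

```text
t 50.0167 [0.51343965 0.1280658  0.10739869] yaw -2.244776952424827 0.015189592293558199 [  2.9 -12.3  -0.1]
r 0.08578880527870618 ang -92.0443526460636
```

Request:
carry_out([
  [[0, -0.0005, 0, 0, 0.0], [0, -0.0005, 0, 0, 0.02], [0, -0.0005, 0, 0, 0.03], [0, -0.0005, 0, 0, 0.05], [0, -0.0005, 0, 0, 0.06], [0, -0.0005, 0, 0, 0.06], [0, -0.0005, 0, 0, 0.06], [0, -0.0005, -0.02, 0, 0.06]],
])

```text
t: 50.68
ee_pos: [0.5102, 0.1308, 0.1244]
ee_rot: [3.141, 0.007, -0.038]
force: [-0.1, -0.3, 0.3]
finger_gap: 0.0547
```

Request:
carry_out([
  [[0, 0, -0.04, 0, 0.08], [0, 0, -0.08, 0, 0.08], [0, 0, -0.11, 0, 0.08], [0, 0.04, -0.12, 0, 0.08], [0, 0.08, -0.12, 0, 0.08], [0, 0.12, -0.12, 0, 0.08], [0, 0.16, -0.12, 0, 0.08], [0, 0.2, -0.12, 0, 0.08]],
])

```text
t: 51.35
ee_pos: [0.5043, -0.0704, 0.2475]
ee_rot: [3.141, -0.001, -0.038]
force: [0.5, -0.1, -0.7]
finger_gap: 0.08
```

Request:
carry_out([
  [[0, 0.03, 0, 0, 0.08], [0, 0.05, 0, 0, 0.08], [0, 0.05, 0, 0, 0.08], [0, 0.05, 0, 0, 0.08], [0, 0.05, 0, 0, 0.08]],
])

```text
t: 51.77
ee_pos: [0.5027, -0.1182, 0.2471]
ee_rot: [-3.141, 0.0, -0.038]
force: [0.0, 0.4, 0.5]
finger_gap: 0.08
```

```bash
python3 - <<'E'
from seg import *
print(state()['t'],state()['ee_pos'])
look('u')
a=np.load('last_top.npz')['im'][210:325,150:310]; b=np.load('last_scene.npz')['im'][190:315,345:515]
save('u_z1',cv2.resize(a,None,fx=5,fy=5,interpolation=cv2.INTER_CUBIC)[:600,:800])
save('u_z2',cv2.resize(b,None,fx=4.5,fy=4.5,interpolation=cv2.INTER_CUBIC)[:600,:800])
E
```

```text
51.7667 [ 0.50268214 -0.11819352  0.24712864]
```

View pics/u_z1.png

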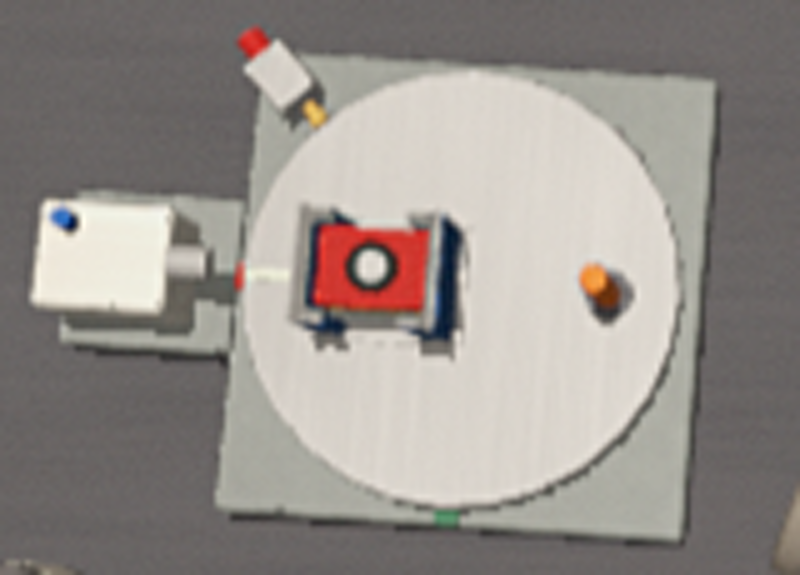

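View pics/u_z2.png

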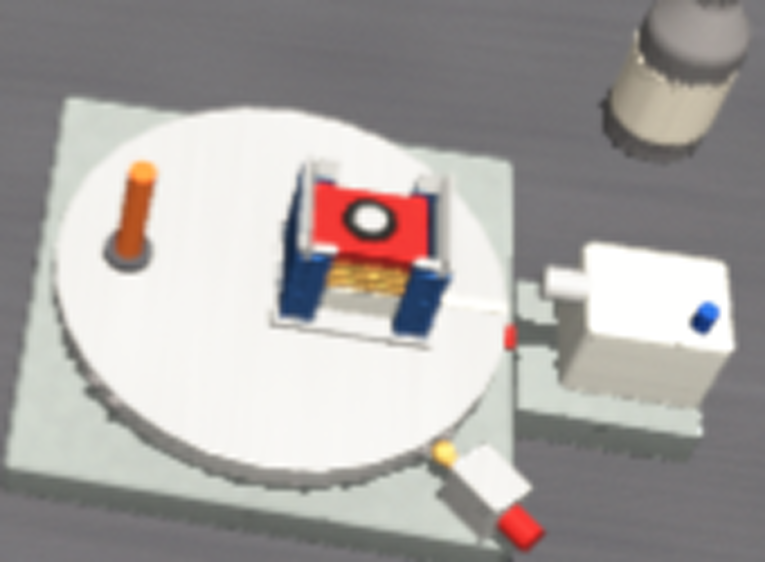

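View pics/u_scene.png

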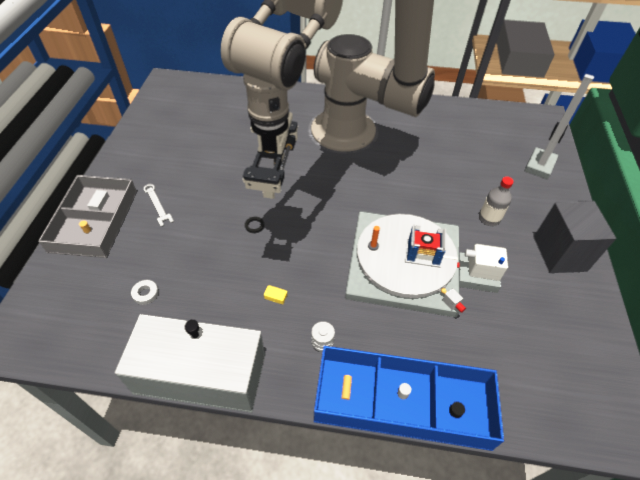

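```bash
python3 - <<'E'
from seg import *
q=np.array([(595,278),(238,275),(447,517)])/5+[150,210]-.4
P=[toplane('top',p,z)[0] for p,z in zip(q,(.13,.03,.03))]
A=np.array([.5165,.2138])
for p in P: d=p[:2]-A; print(p.round(4),np.degrees(np.arctan2(d[1],d[0])).round(1))
for n in('top','scene'):
    z=np.load(f'last_{n}.npz');P=cloud(n,z['de']);H=hsv(z['im']);h,s,v=[H[...,i].astype(int) for i in range(3)]
    m=((h<8)|(h>172))&(s>120)&(v>150)&(np.hypot(P[...,0]-.518,P[...,1]-.2538)<.035)
    p=P[m]; print(n,len(p),p[:,2].mean(), np.median(p[:,2]))
    for c in blobs(m,20): print(rectw(n,c,.115))
    for dx in(-.014,.014):
        for dy in(-.02,.02):
            k=P[np.hypot(P[...,0]-.518-dx,P[...,1]-.2538-dy)<.006]; print(dx,dy,np.median(k[:,2]).round(4))
E
```

```text
[0.5132 0.127  0.13  ] -92.2
[0.5219 0.3477 0.03  ] 87.7
[0.3861 0.2182 0.03  ] 178.1
top 251 0.11471669035507945 0.11502096997417618
(0.517, 0.251, 58.5, 43.7, 87.4)
-0.014 -0.02 0.1151
-0.014 0.02 0.1164
0.014 -0.02 0.115
0.014 0.02 0.1151
scene 271 0.11404555863803556 0.11418134933462874
(0.5224, 0.2518, 57.3, 50.2, -89.5)
-0.014 -0.02 0.114
-0.014 0.02 0.1136
0.014 -0.02 0.1144
0.014 0.02 0.1143
```

Pack flat at 115 mm, post and red mark 180° apart: in the clamp detent. Handing in.

```bash
python3 -c "
from h import *
print(order.finish_job()); print(state()['t'])"
```

```text
the job is handed in; nothing more can be done
None
the job is handed in; nothing more can be done
```

I handed the job in at about 52 s. The bearing end pack is built in the nest and the table is turned to the clamp mark.

- **Build:** I swung the table to the load detent. The aluminium housing went in first, then all three brass shim packs that were on the plate, then the red gland cover.
- **Knocked shim:** one shim pack was knocked against another during the run. I lifted it clear lengthwise and gripped it again before placing it.
- **Cover:** it rubbed lightly in the nest (about 13 N) until I shifted it 1.5 mm, then it seated.
- **Swing:** I turned the table 90° clockwise by the post, let go and moved the arm away.

**Last checks**
- The pointer is at the red mark. The post and the red mark measured 179.9° apart from the axis.
- The cover top is at 114–115 mm, against 115 mm expected, and level to within about 1.5 mm of depth noise.
- The housing and the brass shims show in order below the cover in the side view.
- The last picture shows nothing disturbed elsewhere on the plate; I did not measure those positions.
- The two views put the cover's centre about 5 mm apart and its angle about 3° apart. The scene-view outline takes in the cover's front face, so I relied on the top view.

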